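Put the half-built railway models away in their kit drawer

ROBOT

A 7-joint arm with a two-finger parallel gripper is mounted at the origin on the work surface. World frame = base frame: x ahead of the robot, y to its left, z up, the work surface at z = 0. Lengths are in mm, angles in rad, forces in N, time in s.
With the tool pointing down it reaches from about 425 to 950 mm from the base axis. Payload 4.7 kg.
Tool frame: the origin (TCP) lies on the centre line of the jaws, within the pads' length; the fingertips stand 22 mm ahead of it and the grasp point (between the pads) lies 3 mm ahead of it; z points along the fingers, y is the line along which they close (so a half turn about z gives the same grasp; the last joint's range is limited). The gripper opens to 87 mm and grips with 3 to 60 N. Pads are 19 mm wide; open, the fingers measure 117 mm over their backs; the gripper's body (75 mm by 190 mm) begins 51 mm behind the grasp point.
Start: joints at [-1.326, 0.469, -0.049, 1.532, 0.024, 1.141, -0.082], TCP at [182.473, 649.885, 244.573] pointing down, gripper open.
Joint ranges: [-2.59, 2.59], [-0.33, 1.99], [-1.39, 1.29], [0.1, 2.45], [-1.04, 4.18], [0.21, 1.99], [-2.66, 2.66]. Speed limits (rad/s): [2.57, 2.57, 3.14, 3.14, 3.14, 3.14, 3.14].

INTERFACE

Orientations are given as a unit quaternion [w, x, y, z].
In Python, from cell import sense, grab_frame, job_done, masks_of, tip_of gives the robot as it stands.
- The arm moves only by the shell command python3 -m jog 'ROWS'. ROWS is a JSON object of lists of equal length, an entry for each row: "delta_pos": the shift along the tool's x, y, z in mm, a list of three; "angular": the turn, a rotation vector about the tool's x, y, z in degrees, a list of three; "jaw": the closure, from 0 (fully open) to 1 (shut). A call has exactly 10 rows; each row shifts and turns the commanded pose from where the row before left it, along the tool's axes as they then stand; what a row does not reach is not made up. A row lasts 1/12 s, in which the tool goes at most 41.7 mm and 7.16 degrees, less where a joint would pass 70% of its speed; a pose out of reach is approached as far as the arm can. A call is refused whole if a number of a shift passes 41.7 or a number of a turn 7.16, either way. A call with a gripper value outside its range is refused whole. The fingers move at their own pace and stop on an object; the grip force is fixed at half the most. Time passes only in rows, so rows that do not move let the fingers close, or fill a call up. It gives the time, the measured TCP pose, the force, the opening and the grip force at its end, in the units of the state.
- sense(): the state, without advancing time (a new reading comes with each control period).
- grab_frame(name): name is "scene" or "top" or "wrist"; returns a dict with "color" (480x640x3 uint8, red, green, blue), "K" (3x3 intrinsics, pixels), "distortion" ([k1, k2, p1, p2, k3] as OpenCV has them; the pictures are not rectified), "R" (3x3) and "t" (3): a world point X has camera coordinates R X + t; the wrist camera has in their place "tool_from_camera" (4x4, takes a point from camera to tool coordinates, whose origin is the TCP and whose axes are the flange's). Camera axes: x right, y down, z forward; pixel columns grow to the right and rows downward; lengths in mm; the calibration is good to about 2 mm. A picture is of the moment at which its call begins: read the wrist's pose just before it. There is no depth.
- job_done(): hands the job in; it is judged then, once.
Trained networks look in the newest picture that a camera, given by its name, has taken for a name from the list of things; names that differ only in an ending like _2 or _b are one class to them, and where a whole thing is asked for, a point or a joint stands for the part that bears it (a point fixed in the world has none). Each returns a list of dicts, best first, with "conf" (0 to 1); they miss things now and then, are a little off and sometimes report something else, mostly with a low value. They report only what shows in the picture. A call takes as long as a camera call. They do not tell look-alikes from the thing itself.
- masks_of(camera, name): "mask" (480x640 bool, what is visible of it) and "uv" ([column, row] in pixels, amid what is visible of it).
- tip_of(camera, name): "uv" ([column, row] in pixels: a listed point, or the origin of a listed thing).
The state is a dict: "clock": time; "q": joint angles; "joint_velocities": joint speeds; "tau": joint torques, N m; "tcp_pos": TCP position; "tool_rot": TCP orientation; "contact_force": force on the tool from outside, world axes, zero at the start; "moment": the same for the moment, N m; "finger_gap": finger opening in mm; "grip_force": force on a finger pad.
Only numpy, scipy, OpenCV 4.12 (cv2) and the standard library are available. Lean on these libraries where they do the work, as an engineer would, in place of code of your own. Each camera call takes 0.05 s, during which the arm holds its last target. There are 200 camera calls.

TASK

Put the models away for the night: fit each white body shell onto its own underframe in the open kit drawer, matching them by length so that every shell sits right down all round, then ease the drawer fully home until it catches. Do not slam it, and leave the bottle, the paint jar and the knife undisturbed.

Things in the scene. Friction and masses are not known exactly. Their poses are not given: they have to be found in the camera images.
- coach_shell: White unpainted shell of a passenger coach: a row of seven windows each side, five roof ventilators. 150 mm long (x), 34 wide (y), 34 high to the roof, walls 2 mm, open below, stands upright on the mat. Flat sides 27 mm high, then the roof slopes in. Origin: centre of its open underside, z up. Under 70 g.
- coach_frame: Dark underframe for the 150 mm shell; on it a row of seven blue seats, four axles in two bogies. 150 mm long (x), 34 wide (y), buffers 4 mm beyond each end. Origin: under its centre on the drawer floor. Ledge for the shell's walls 12 mm up (origin of a seated shell: 12 mm above this one); inside it a floor pan with rounded edges rises 7 mm more, 1.75 mm play a side. Loose, wheels do not roll.
- van_shell: White unpainted shell of a goods van: no windows, upright ribs and one wide sliding door each side, two roof ventilators. 115 mm long (x), 34 wide (y), 34 high to the roof, walls 2 mm, open below, stands upright on the mat. Flat sides 27 mm high, then the roof slopes in. Origin: centre of its open underside, z up. Under 70 g.
- van_frame: Dark underframe for the 115 mm shell; on it a flat bright steel ballast weight, two axles. 115 mm long (x), 34 wide (y), buffers 4 mm beyond each end. Origin: under its centre on the drawer floor. Ledge for the shell's walls 12 mm up (origin of a seated shell: 12 mm above this one); inside it a floor pan with rounded edges rises 7 mm more, 1.75 mm play a side. Loose, wheels do not roll.
- brake_shell: White unpainted shell of a short brake van: a door between two square windows each side, one ventilator and a thin stove pipe on the roof. 80 mm long (x), 34 wide (y), 34 high to the roof (pipe: 4 mm more), walls 2 mm, open below, stands upright on the mat. Flat sides 27 mm high, then the roof slopes in. Origin: centre of its open underside, z up. Under 70 g.
- brake_frame: Dark underframe for the 80 mm shell; on it a brown bench and a small black stove, two axles. 80 mm long (x), 34 wide (y), buffers 4 mm beyond each end. Origin: under its centre on the drawer floor. Ledge for the shell's walls 12 mm up (origin of a seated shell: 12 mm above this one); inside it a floor pan with rounded edges rises 7 mm more, 1.75 mm play a side. Loose, wheels do not roll.
- kit_cabinet: Low plywood kit cabinet with a clear top, 230 mm deep (x), 264 mm wide (y), 72 mm high, fixed; origin at the centre of its underside on the green cutting mat (3 mm thick); its drawer opens towards its own -x. Its opening is 64 mm high and clears the roofs of seated shells by 10 mm.
- kit_drawer (a joint): How far the kit drawer is open, m: 0 = fully home against its stop, about 0.19 at the start. It slides with 1 to 2 N of friction; about 9 mm before home a spring ball catch resists with some 4 to 6 N, then draws it in and holds it shut.
- drawer_front (a point): Centre of the outer face of the drawer's front panel, 30 mm above the panel's lower edge. The panel is 6 mm thick, 262 mm wide and 62 mm high, its lower edge 5.5 mm above the mat, with a finger notch 50 mm wide and 16 mm deep in the middle of its top edge. The point's axes are the cabinet's: pushing along +x closes the drawer.
- drawer_floor (a point): Centre of the drawer's grey foam floor, 11.5 mm above the mat, axes as the cabinet's. Inside 180 mm long (x) and 234 mm wide (y), wholly outside the cabinet when open. Two foam strips 8 mm high part it lengthwise into three bays, about 72 mm from middle to middle, with one underframe in each; side and rear walls are 14 mm above the floor.
- cement_bottle: Amber bottle of liquid cement with a green cap, 38 mm across, 63 mm high; origin at the centre of its underside. Leave it alone.
- paint_jar: Blue paint jar with a white cap, 32 mm across, 44 mm high; origin at the centre of its underside. Leave it alone.
- hobby_knife: Hobby knife lying on the mat, yellow handle, brass collar and steel blade: 150 mm long (its x axis, from -70 to +80 mm, blade at +x), 12 mm wide and high; origin on its underside. Leave it alone.
Mind the look-alikes: they are no part of the job. Leave any green look-alike of the coach_shell alone.

How it is judged:
By the outcome, as a careful person would: the job done as asked, in the order asked, and still so for the second after the job is handed in, with the robot touching nothing.
It also fails if it takes over 72 s, if anything falls off the work surface, if the arm or the gripper's body presses on something with over 40 N, if the wrist force passes 120 N, or if a joint passes its speed limit or range.

## Working session

There is one attempt and no reset: what is moved stays moved. The work goes in short steps, Python scripts to look and compute and a shell command to move; the robot and the scene stay as the last step left them, time stands still between calls to the robot, and variables do not carry over. Pictures are saved under pics/ and viewed, at most 10 in all, crops included, and the job is handed in when it is done.

```bash
mkdir -p pics; ls; python3 - <<'E'
from cell import *
import cv2,numpy as np
s=sense();print(s)
for c in ["scene","top"]:
    f=grab_frame(c);cv2.imwrite(f"pics/{c}0.png",f["color"][:,:,::-1])
    print(c,f["K"],f["distortion"],f["R"],f["t"])
    for n in ["coach_shell","van_shell","brake_shell","coach_frame","van_frame","brake_frame","drawer_front","drawer_floor","kit_cabinet","cement_bottle","paint_jar","hobby_knife"]:
        print(n,[(np.round(d["uv"],1).tolist(),round(float(d["conf"]),2)) for d in tip_of(c,n)])
E
```

```text
pics
{'clock': 0.0, 'q': array([-1.32589466,  0.46942591, -0.04859898,  1.53370105,  0.02412052,
        1.14097648, -0.08231092]), 'joint_velocities': array([-0.00023188,  0.00022616,  0.00109595,  0.00151198, -0.00144829,
       -0.0004908 , -0.00017782]), 'tau': array([ 6.43008370e-04, -5.07982171e+01, -8.04872392e-02, -2.36152893e+01,
       -6.13983069e-02,  3.79608781e-02,  1.62933666e-04]), 'tcp_pos': array([182.35668052, 649.32325442, 243.50685736]), 'tool_rot': array([-8.80210933e-05,  1.36457180e-01,  9.90645503e-01, -9.58141265e-04]), 'contact_force': array([-0.07230754,  0.20545595,  0.03153557]), 'moment': array([ 0.01578546, -0.04048081, -0.01147817]), 'grip_force': 0.0, 'finger_gap': 87.13023638937626}
scene [[438.44806318   0.         322.54938804]
 [  0.         438.44806318 248.92243755]
 [  0.           0.           1.        ]] [-0.08357529  0.          0.          0.          0.        ] [[ 0.10246893  0.99459125  0.0169815 ]
 [ 0.51827838 -0.03880952 -0.85433093]
 [-0.84905102  0.09634352 -0.51945191]] [  20.53815112 -193.96417309 1847.58874806]
coach_shell [([2
[... 704 characters left out ...]
86147 -0.01537004]
 [-0.99446185 -0.00473901 -0.10499133]
 [ 0.10490395  0.01595555 -0.99435435]] [ -92.80052531  507.85432663 1099.74965116]
coach_shell [([533.2, 309.7], 0.8), ([363.8, 233.1], 0.56)]
van_shell [([408.4, 233.2], 0.75)]
brake_shell [([306.6, 217.2], 0.75), ([428.7, 239.5], 0.35)]
coach_frame [([203.0, 242.1], 0.76)]
van_frame [([204.0, 211.8], 0.8)]
brake_frame [([203.9, 185.2], 0.86)]
drawer_front [([239.4, 210.9], 0.74)]
drawer_floor [([202.5, 215.6], 0.9)]
kit_cabinet [([119.9, 219.7], 0.59), ([204.5, 215.3], 0.58)]
cement_bottle [([375.4, 206.5], 0.63), ([410.3, 233.8], 0.18)]
paint_jar [([426.2, 237.1], 0.62), ([119.1, 221.0], 0.19)]
hobby_knife [([332.4, 208.5], 0.49)]
```

View pics/top0.png

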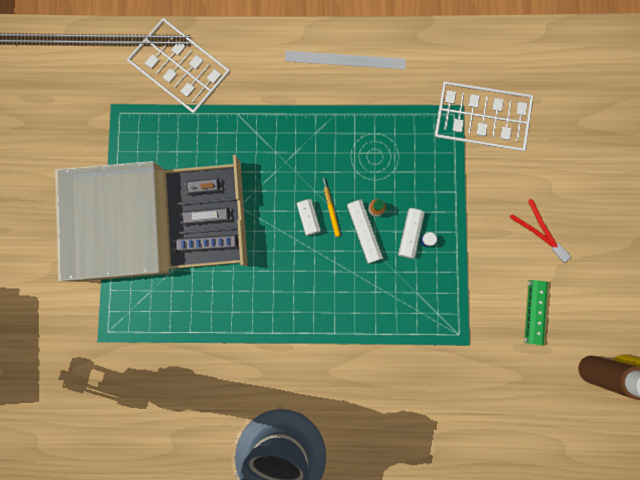

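View pics/scene0.png

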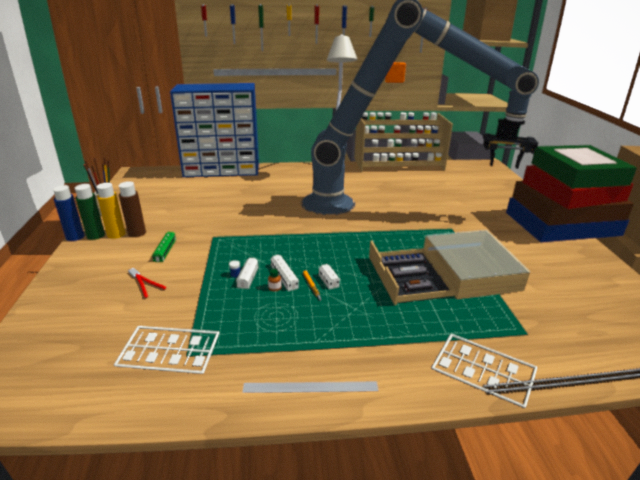

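The top view shows white brake (308,217), coach (365,232) and van (411,233) shells beside the knife, bottle and jar. The green look-alike is at (538,312). In the drawer (opening toward image right, world -y) the frames are brake at (205,186), van at (205,215) and coach at (207,243).

```bash
cat > h.py <<'E'
from cell import *
import cv2,numpy as np
from scipy.spatial.transform import Rotation as Ro
from scipy.optimize import minimize
L=dict(coach=150,van=115,brake=80)
def rot(s): q=s["tool_rot"];return Ro.from_quat([q[1],q[2],q[3],q[0]])
def cam(c):
    s=sense();f=grab_frame(c)
    if c=="wrist":
        T=np.eye(4);T[:3,:3]=rot(s).as_matrix();T[:3,3]=s["tcp_pos"]
        W=np.linalg.inv(T@np.array(f["tool_from_camera"]));f["R"]=W[:3,:3];f["t"]=W[:3,3]
    return f
def proj(f,X):
    X=np.asarray(X,float).reshape(-1,3)
    return cv2.projectPoints(X,cv2.Rodrigues(np.array(f["R"]))[0],np.array(f["t"],float),f["K"],np.array(f["distortion"]))[0].reshape(-1,2)
def ray(f,uv,z):
    n=cv2.undistortPoints(np.array([[uv]],float),f["K"],np.array(f["distortion"]))[0,0]
    R=np.array(f["R"]);d=R.T@[n[0],n[1],1];o=-R.T@np.array(f["t"]);return o+d*(z-o[2])/d[2]
def shellpts(l,x,y,a,z):
    P=[(sx*l/2,sy*w/2,h) for sx in(1,-1) for sy in(1,-1) for w,h in((34,0),(34,27),(22,34))]
    return Ro.from_euler("z",a).apply(np.array(P,float))+[x,y,z]
def fit(f,m,pts,p0):   # silhouette fit by signed distance-free soft area match
    m=m.astype(np.float32);S=4
    ys,xs=np.nonzero(m);x0,y0,x1,y1=xs.min()-8,ys.min()-8,xs.max()+9,ys.max()+9
    x0,y0=max(x0,0),max(y0,0);M=cv2.resize(m[y0:y1,x0:x1],None,fx=S,fy=S,interpolation=cv2.INTER_LINEAR)
    def cost(p):
        h=cv2.convexHull(((proj(f,pts(*p))-[x0,y0]+.5)*S-.5).astype(np.float32))
        I=np.zeros(M.shape,np.float32);cv2.fillConvexPoly(I,np.round(h*16).astype(int),1.0,cv2.LINE_AA if 0 else 8,4)
        return np.abs(I-M).sum()/M.sum()
    r=minimize(cost,p0,method="Nelder-Mead",options=dict(initial_simplex=np.array([p0,np.add(p0,[6,0,0]),np.add(p0,[0,6,0]),np.add(p0,[0,0,.1])]),xatol=.02,fatol=1e-5))
    return r.x,r.fun
E
python3 - <<'E'
from h import *
f=cam("top")
for k in L:
    ms=masks_of("top",k+"_shell")
    for d in ms:
        m=d["mask"];p=ray(f,d["uv"],25);
        if d["conf"]<.3: continue
        c,(w,hh),a=cv2.minAreaRect(np.argwhere(m)[:,::-1].astype(np.float32))
        best=min((fit(f,m,lambda x,y,a:shellpts(L[k],x,y,a,3),[p[0],p[1],a0]) for a0 in(-.4,-.2,0,.2,.4)),key=lambda r:r[1])
        print(k,round(d["conf"],2),d["uv"],m.sum(),np.round(best[0],3),round(best[1],3))
P={}
for n,z in dict(coach_frame=14.5,van_frame=14.5,brake_frame=14.5,drawer_floor=14.5,drawer_front=38.5,kit_cabinet=3,cement_bottle=3,paint_jar=3,hobby_knife=3).items():
    d=tip_of("top",n)[0];print(n,np.round(ray(f,d["uv"],z),1))
    if n in("hobby_knife","kit_cabinet"):
        m=masks_of("top",n)[0]["mask"];b=cv2.boxPoints(cv2.minAreaRect(np.argwhere(m)[:,::-1].astype(np.float32)))
        print([np.round(ray(f,q,75 if n[0]=="k" else 9)[:2]).tolist() for q in b])
s=sense();print(rot(s).as_matrix().round(3))
f=cam("wrist");print(f["K"],f["distortion"],f["tool_from_camera"])
E
```

```text
coach 0.94 [364.1, 231.3] 971 [ 5.30854e+02 -1.98041e+02  3.35000e-01] 0.064
coach 0.73 [206.6, 215.9] 644 [ 6.21657e+02  1.44936e+02 -3.36000e-01] 0.867
coach 0.59 [533.9, 311.0] 1345 [ 3.40575e+02 -6.02956e+02 -1.19000e-01] 0.063
van 0.72 [410.4, 232.5] 785 [ 5.26300e+02 -3.11112e+02 -2.22000e-01] 0.061
brake 0.63 [305.5, 213.4] 441 [ 5.64909e+02 -6.04000e+01  2.92000e-01] 0.131
coach_frame [496.8 196.1  14.5]
van_frame [570.7 197.2  14.5]
brake_frame [638.5 200.1  14.5]
drawer_floor [568.9 197.2  14.5]
drawer_front [ 506.7 -344.6   38.5]
kit_cabinet [571.1 -58.9   3. ]
[[672.0, 544.0], [706.0, 98.0], [434.0, 74.0], [402.0, 508.0]]
cement_bottle [ 589.4 -228.     3. ]
paint_jar [ 597.1 -114.8    3. ]
hobby_knife [ 589.5 -111.4    3. ]
[[639.0, -98.0], [642.0, -109.0], [524.0, -138.0], [521.0, -127.0]]
[[-0.963  0.27  -0.   ]
 [ 0.27   0.963  0.   ]
 [ 0.     0.    -1.   ]]
[[421.62275322   0.         319.5105325 ]
 [  0.         421.62275322 237.27750853]
 [  0.           0.           1.        ]] [0.00133482 0.         0.         0.         0.        ] [[-3.51580622e-04 -9.65483060e-01 -2.60465617e-01  7.19930500e+01]
 [ 9.99999907e-01 -2.74798239e-04 -3.31205116e-04  1.63330985e+00]
 [ 2.48197435e-04 -2.60465710e-01  9.65483067e-01 -1.39800724e+02]
 [ 0.00000000e+00  0.00000000e+00  0.00000000e+00  1.00000000e+00]]
```

```bash
cat >> h.py <<'E'
def yawof(s): v=rot(s).as_matrix()[:,0];return np.degrees(np.arctan2(v[1],v[0]))
def plan(xyz,yaw,N,start=None):
    s=sense();p,y0=(s["tcp_pos"],yawof(s)) if start is None else start
    d=np.array(xyz,float)-p;dy=((yaw-y0+180)%360-180)/N
    rz=lambda a:Ro.from_euler("z",a,degrees=True).as_matrix()@np.diag([1,-1,-1])
    A=sum(rz(y0+i*dy) for i in range(N));v=np.linalg.solve(A,d)
    print(f"N={N} from",np.round(p,1),round(y0,1),"delta",np.round(v,2).tolist(),"ang_z",round(-dy,3),"|v|",round(np.linalg.norm(v),1))
E
python3 -c "
from h import *
plan([567,225,245],94,20)"
```

```text
N=20 from [182.5 649.9 244.6] 164.3 delta [-30.52, 0.66, -0.02] ang_z 3.516 |v| 30.5
```

```bash
A='{"delta_pos":[[-30.5,0.7,0],[-30.5,0.7,0],[-30.5,0.7,0],[-30.5,0.7,0],[-30.5,0.7,0],[-30.5,0.7,0],[-30.5,0.7,0],[-30.5,0.7,0],[-30.5,0.7,0],[-30.5,0.7,0]],"angular":[[0,0,3.5],[0,0,3.5],[0,0,3.5],[0,0,3.5],[0,0,3.5],[0,0,3.5],[0,0,3.5],[0,0,3.5],[0,0,3.5],[0,0,3.5]],"jaw":[0,0,0,0,0,0,0,0,0,0]}' ; true
python3 -m jog '{"delta_pos":[[-30.5,0.7,0],[-30.5,0.7,0],[-30.5,0.7,0],[-30.5,0.7,0],[-30.5,0.7,0],[-30.5,0.7,0],[-30.5,0.7,0],[-30.5,0.7,0],[-30.5,0.7,0],[-30.5,0.7,0]],"angular":[[0,0,3.5],[0,0,3.5],[0,0,3.5],[0,0,3.5],[0,0,3.5],[0,0,3.5],[0,0,3.5],[0,0,3.5],[0,0,3.5],[0,0,3.5]],"jaw":[0,0,0,0,0,0,0,0,0,0]}'
python3 -m jog '{"delta_pos":[[-30.5,0.7,0],[-30.5,0.7,0],[-30.5,0.7,0],[-30.5,0.7,0],[-30.5,0.7,0],[-30.5,0.7,0],[-30.5,0.7,0],[-30.5,0.7,0],[-30.5,0.7,0],[-30.5,0.7,0]],"angular":[[0,0,3.5],[0,0,3.5],[0,0,3.5],[0,0,3.5],[0,0,3.5],[0,0,3.5],[0,0,3.5],[0,0,3.5],[0,0,3.5],[0,0,3.5]],"jaw":[0,0,0,0,0,0,0,0,0,0]}'
python3 - <<'E'
from h import *
import time
f=cam("wrist");f=cam("wrist");s=sense();print(s["tcp_pos"],yawof(s),s["q"].round(2))
cv2.imwrite("pics/w1.png",f["color"][:,:,::-1])
np.save("w1.npy",f,allow_pickle=True)
for n in ["coach_frame","van_frame","brake_frame","drawer_floor","drawer_front"]:
    for d in tip_of("wrist",n)[:2]: print(n,np.round(d["uv"],1),round(d["conf"],2),np.round(ray(f,d["uv"],38.5 if "front" in n else 14.5),1))
    for d in masks_of("wrist",n)[:1]:
        r=cv2.minAreaRect(np.argwhere(d["mask"])[:,::-1].astype(np.float32))
        print("  mask",round(d["conf"],2),d["mask"].sum(),np.round(r[0]),np.round(r[1]),[np.round(ray(f,q,30)[:2],1).tolist() for q in cv2.boxPoints(r)])
E
```

```text
clock: 2.93
tcp_pos: [443.5, 498.3, 244.6]
tool_rot: [0.0, 0.429, 0.903, 0.0]
contact_force: [0.7, -0.3, 0.5]
finger_gap: 87.1
grip_force: 0.0
clock: 3.77
tcp_pos: [569.2, 225.2, 244.6]
tool_rot: [0.0, 0.681, 0.732, 0.0]
contact_force: [-0.1, 0.4, 0.1]
finger_gap: 87.1
grip_force: 0.0
[570.42979221 219.24091912 245.14742188] 93.69634991026965 [-0.71  0.37  0.36  1.71 -0.14  1.08 -0.24]
coach_frame [240.6 228.9] 0.73 [500.6 191.7  14.5]
  mask 0.66 6661 [239. 230.] [174.  43.] [[478.5, 265.8], [513.4, 270.5], [528.1, 115.4], [489.1, 109.9]]
van_frame [314.9 231.2] 0.56 [567.8 193.6  14.5]
  mask 0.86 5011 [313. 232.] [134.  40.] [[544.4, 253.3], [577.8, 256.4], [589.7, 136.0], [553.3, 132.6]]
brake_frame [398.  225.5] 0.7 [642.4 203.4  14.5]
brake_frame [240.8 229.9] 0.54 [500.7 190.8  14.5]
  mask 0.89 3533 [398. 228.] [96. 39.] [[619.0, 245.3], [651.7, 247.2], [662.2, 161.8], [627.3, 159.7]]
  mask 0.89 37875 [316. 235.] [235. 296.] [[440.2, 280.8], [678.6, 304.0], [718.5, 94.1], [440.6, 65.5]]
  mask 0.67 37090 [315. 218.] [200. 296.] [[440.3, 281.1], [678.9, 302.4], [710.6, 127.9], [439.1, 102.6]]
```

View pics/w1.png

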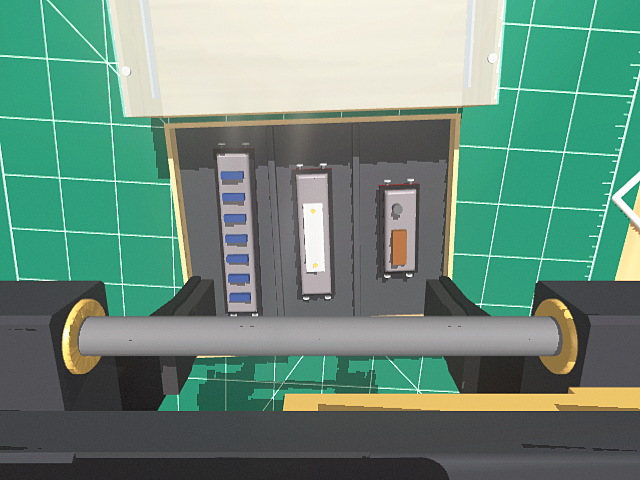

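The wrist view shows the pans clearly: coach pan centred at about (236,232), van at (313,232) and brake at (400,232). All are rotated slightly, so I'll fit the light pans at their known height.

```bash
cat >> h.py <<'E'
def panpts(l,x,y,a,z=33.5):
    P=[(sx*(l-7.5)/2,sy*13.25,0) for sx in(1,-1) for sy in(1,-1)]
    return Ro.from_euler("z",a).apply(np.array(P,float))+[x,y,z]
def pans(f,names,guess):
    g=cv2.cvtColor(f["color"],cv2.COLOR_RGB2GRAY);sat=f["color"].max(2).astype(int)-f["color"].min(2);out={}
    for k in names:
        x,y,a=guess[k]
        h=cv2.convexHull(proj(f,panpts(L[k]+10,x,y,a)*1.0).astype(np.float32))
        R=np.zeros(g.shape,np.uint8);cv2.fillConvexPoly(R,np.round(h).astype(int),1);R=cv2.dilate(R,np.ones((5,5)))
        m=((g>95)|(sat>60)).astype(np.uint8)&R
        n,lab,st,_=cv2.connectedComponentsWithStats(cv2.morphologyEx(m,cv2.MORPH_OPEN,np.ones((3,3))))
        i=1+st[1:,4].argmax();c=np.vstack(cv2.findContours((lab==i).astype(np.uint8),0,1)[0])
        M=np.zeros(g.shape,np.uint8);cv2.fillConvexPoly(M,cv2.convexHull(c),1)
        r,e=fit(f,M,lambda x,y,a:panpts(L[k],x,y,a),[x,y,a]);out[k]=r
        print(k,"pan",np.round([r[0],r[1],np.degrees(r[2])],2),"err",round(e,3),"area",M.sum())
    return out
E
python3 - <<'E'
from h import *
f=cam("wrist");s=sense();print(s["tcp_pos"],yawof(s),g:=0)
gs=dict(coach=(502,190,1.63),van=(568,194,1.63),brake=(641,202,1.63))
o=pans(f,L,gs)
im=f["color"][:,:,::-1].copy()
for k in L: cv2.polylines(im,[cv2.convexHull((proj(f,panpts(L[k],*o[k]))*8).astype(int))],True,(0,0,255),1,8,3)
cv2.imwrite("pics/w2.png",cv2.resize(im[100:330,160:480],None,fx=2.4,fy=2.4))
# frames via bearings
E
```

```text
[568.52339422 227.19070792 244.43174596] 94.37013317416407 0
coach pan [501.3  189.2   94.05] err 0.135 area 5625
van pan [567.04 194.7   95.38] err 0.034 area 3631
brake pan [640.66 203.34  96.2 ] err 0.031 area 2496
```

View pics/w2.png

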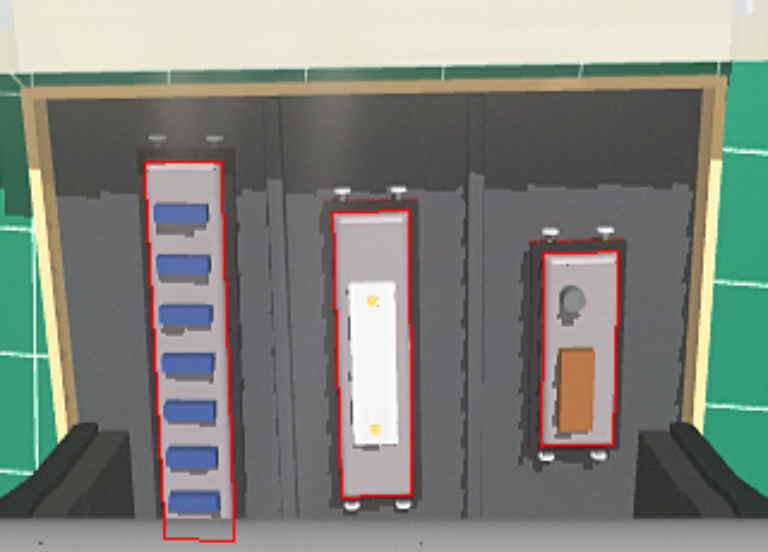

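```bash
python3 -m jog '{"delta_pos":[[-12,0,0],[-12,0,0],[-12,0,0],[-9,0,0],[0,0,0],[0,0,0],[0,0,0],[0,0,0],[0,0,0],[0,0,0]],"angular":[[0,0,0],[0,0,0],[0,0,0],[0,0,0],[0,0,0],[0,0,0],[0,0,0],[0,0,0],[0,0,0],[0,0,0]],"jaw":[0,0,0,0,0,0,0,0,0,0]}'
python3 - <<'E'
from h import *
gs=dict(coach=(502,190,1.63),van=(568,194,1.65),brake=(641,202,1.67))
for i in range(3):
    f=cam("wrist");s=sense();print(s["tcp_pos"],yawof(s),s["clock"])
    o=pans(f,L,gs)
im=f["color"][:,:,::-1].copy()
for k in L: cv2.polylines(im,[cv2.convexHull((proj(f,panpts(L[k],*o[k]))*8).astype(int))],True,(0,0,255),1,8,3)
cv2.imwrite("pics/w3.png",cv2.resize(im[100:330,160:480],None,fx=2.4,fy=2.4))
plan([545,-120,245],17,20)
plan([545,-180,245],17,20)
E
```

```text
clock: 5.25
tcp_pos: [572.0, 182.4, 244.4]
tool_rot: [-0.0, 0.68, 0.734, 0.0]
contact_force: [0.1, -0.0, 0.2]
finger_gap: 86.8
grip_force: 0.0
[571.96968169 182.24613452 244.41782808] 94.36430908824083 5.3
coach pan [501.28 189.57  94.05] err 0.035 area 5405
van pan [566.87 194.18  95.43] err 0.036 area 4108
brake pan [640.46 202.84  95.84] err 0.035 area 2790
[572.00714751 182.15014976 244.45618218] 94.35251530395857 5.35
coach pan [501.27 189.62  94.02] err 0.036 area 5410
van pan [566.86 194.26  95.46] err 0.038 area 4090
brake pan [640.45 202.68  95.68] err 0.034 area 2787
[571.99243321 182.02521841 244.46438707] 94.34192415748056 5.4
coach pan [501.34 189.54  94.04] err 0.035 area 5416
van pan [566.84 194.19  95.63] err 0.037 area 4069
brake pan [640.67 202.74  96.22] err 0.03 area 2741
N=20 from [572.  182.  244.5] 94.3 delta [-14.55, 7.51, -0.03] ang_z 3.867 |v| 16.4
N=20 from [572.  182.  244.5] 94.3 delta [-17.29, 9.24, -0.03] ang_z 3.867 |v| 19.6
```

```bash
python3 -m jog '{"delta_pos":[[-14.6,7.6,0],[-14.6,7.6,0],[-14.6,7.6,0],[-14.6,7.6,0],[-14.6,7.6,0],[-14.6,7.6,0],[-14.6,7.6,0],[-14.6,7.6,0],[-14.6,7.6,0],[-14.6,7.6,0]],"angular":[[0,0,3.87],[0,0,3.87],[0,0,3.87],[0,0,3.87],[0,0,3.87],[0,0,3.87],[0,0,3.87],[0,0,3.87],[0,0,3.87],[0,0,3.87]],"jaw":[0,0,0,0,0,0,0,0,0,0]}'
python3 -m jog '{"delta_pos":[[-14.6,7.6,0],[-14.6,7.6,0],[-14.6,7.6,0],[-14.6,7.6,0],[-14.6,7.6,0],[-14.6,7.6,0],[-14.6,7.6,0],[-14.6,7.6,0],[-14.6,7.6,0],[-14.6,7.6,0]],"angular":[[0,0,3.87],[0,0,3.87],[0,0,3.87],[0,0,3.87],[0,0,3.87],[0,0,3.87],[0,0,3.87],[0,0,3.87],[0,0,3.87],[0,0,3.87]],"jaw":[0,0,0,0,0,0,0,0,0,0]}'
cat >> h.py <<'E'
def shells(f,guess):
    hsv=cv2.cvtColor(f["color"],cv2.COLOR_RGB2HSV);out={}
    for k,(x,y,a) in guess.items():
        h=cv2.convexHull(proj(f,shellpts(L[k]+10,x,y,a,3)).astype(np.float32))
        R=np.zeros(hsv.shape[:2],np.uint8);cv2.fillConvexPoly(R,np.round(h).astype(int),1);R=cv2.dilate(R,np.ones((13,13)))
        m=((hsv[:,:,1]<75)&(hsv[:,:,2]>90)).astype(np.uint8)&R
        m=cv2.morphologyEx(m,cv2.MORPH_OPEN,np.ones((5,5)))
        n,lab,st,_=cv2.connectedComponentsWithStats(m);i=1+st[1:,4].argmax()
        c=np.vstack(cv2.findContours((lab==i).astype(np.uint8),0,1)[0]);M=np.zeros(m.shape,np.uint8);cv2.fillConvexPoly(M,cv2.convexHull(c),1)
        r,e=fit(f,M,lambda x,y,a:shellpts(L[k],x,y,a,3),[x,y,a]);out[k]=r
        print(k,"shell",np.round([r[0],r[1],np.degrees(r[2])],2),"err",round(e,3),"area",M.sum())
    return out
E
python3 - <<'E'
from h import *
for i in range(4): f=cam("wrist")
s=sense();print(s["tcp_pos"],yawof(s),s["q"].round(2))
o=shells(f,dict(coach=(531,-198,.335),van=(526,-311,-.222),brake=(565,-60,.29)))
im=f["color"][:,:,::-1].copy()
for k in o: cv2.polylines(im,[cv2.convexHull((proj(f,shellpts(L[k],*o[k],3))*8).astype(int))],True,(0,0,255),1,8,3)
cv2.imwrite("pics/w4.png",im)
for n in ["cement_bottle","paint_jar","hobby_knife"]:
    for d in tip_of("wrist",n)[:1]: print(n,np.round(ray(f,d["uv"],3),1),d["conf"])
E
```

```text
clock: 6.23
tcp_pos: [612.4, 24.6, 244.5]
tool_rot: [0.0, 0.885, 0.465, 0.0]
contact_force: [-0.2, -0.4, -0.1]
finger_gap: 87.2
grip_force: 0.0
clock: 7.07
tcp_pos: [545.4, -122.6, 244.5]
tool_rot: [0.0, 0.989, 0.145, 0.0]
contact_force: [0.3, 0.3, -0.6]
finger_gap: 87.1
grip_force: 0.0
[ 546.2312729  -121.29600165  244.6404769 ] 17.015167926413763 [-0.46  0.34  0.77  1.85 -0.27  1.06 -0.86]
coach shell [ 531.39 -195.28   17.6 ] err 0.26 area 9843
van shell [ 528.56 -309.09  -13.59] err 0.178 area 5369
brake shell [566.07 -58.24  17.07] err 0.188 area 5375
cement_bottle [ 590.1 -224.9    3. ] 0.97
paint_jar [ 512.6 -348.2    3. ] 0.6
hobby_knife [ 589.4 -112.7    3. ] 0.77
```

View pics/w4.png

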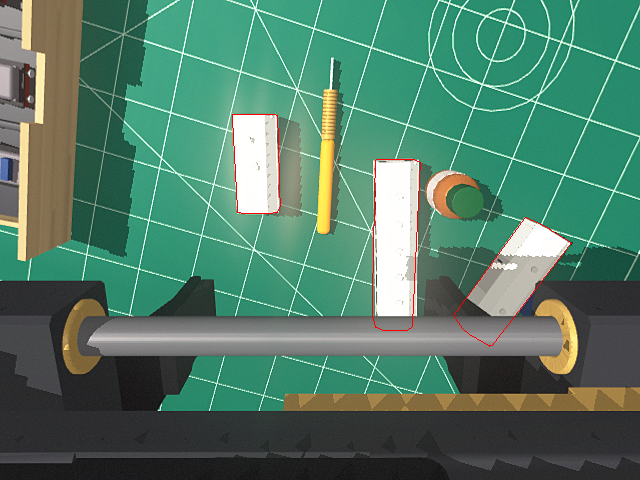

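The view shows the brake at (256,163), coach at (398,240), van at (515,280), bottle at (455,195), jar behind the finger, and knife at (327,150). The mask caught glare, so I'll tighten it.

```bash
sed -i 's/(hsv\[:,:,1\]<75)&(hsv\[:,:,2\]>90)/(hsv[:,:,1]<45)\&(hsv[:,:,2]>130)/' h.py
python3 - <<'E'
from h import *
f=cam("wrist");f=cam("wrist");s=sense();print(s["tcp_pos"],yawof(s))
o=shells(f,dict(coach=(531,-196,.335),van=(528,-309,-.222),brake=(566,-58,.3)))
b=o["brake"];a=np.degrees(b[2])
for dz in (150,): plan([b[0],b[1],dz],a,10)
plan([b[0],b[1],30],a,20)
E
```

```text
[ 546.40428069 -120.91336426  244.37431139] 17.04778336431005
coach shell [ 531.98 -196.09   19.4 ] err 0.079 area 6881
van shell [ 528.2  -309.02  -13.13] err 0.165 area 5182
brake shell [565.81 -58.09  17.02] err 0.133 area 5008
N=10 from [ 546.4 -120.9  244.4] 17.0 delta [3.7, -5.44, 9.44] ang_z 0.003 |v| 11.5
N=20 from [ 546.4 -120.9  244.4] 17.0 delta [1.85, -2.72, 10.72] ang_z 0.001 |v| 11.2
```

```bash
python3 - <<'E'
from h import *
f=cam("wrist")
hsv=cv2.cvtColor(f["color"],cv2.COLOR_RGB2HSV)
print(hsv[160,222:310:2].tolist())
print(hsv[100:122:2,255].tolist(),hsv[204:222:2,255].tolist())
print(np.round(proj(f,shellpts(80,565.81,-58.09,np.radians(17),3))).tolist())
E
```

```text
[[77, 112, 169], [76, 91, 179], [75, 85, 185], [74, 79, 191], [73, 74, 192], [73, 68, 194], [73, 71, 193], [0, 0, 255], [30, 1, 255], [30, 1, 255], [30, 1, 255], [30, 1, 255], [30, 1, 255], [30, 1, 255], [30, 1, 255], [30, 1, 255], [30, 1, 255], [30, 1, 255], [30, 1, 255], [30, 1, 255], [30, 1, 255], [30, 1, 255], [0, 0, 255], [25, 14, 226], [25, 12, 230], [20, 13, 229], [25, 12, 229], [25, 12, 226], [0, 0, 255], [17, 32, 169], [62, 37, 132], [55, 34, 136], [53, 33, 141], [49, 33, 146], [46, 38, 148], [43, 39, 151], [45, 37, 153], [40, 39, 151], [39, 35, 146], [40, 41, 143], [35, 37, 131], [68, 67, 174], [70, 73, 171], [71, 83, 166]]
[[78, 110, 174], [77, 108, 175], [77, 103, 175], [76, 102, 178], [75, 100, 178], [77, 96, 178], [76, 95, 180], [77, 101, 175], [45, 8, 254], [0, 0, 255], [30, 1, 255]] [[30, 1, 255], [30, 1, 255], [30, 1, 255], [30, 1, 255], [30, 1, 255], [0, 0, 255], [78, 127, 157], [77, 113, 165], [77, 110, 165]]
[[240.0, 117.0], [233.0, 116.0], [239.0, 116.0], [279.0, 117.0], [276.0, 116.0], [267.0, 116.0], [244.0, 207.0], [238.0, 213.0], [244.0, 215.0], [281.0, 207.0], [278.0, 213.0], [270.0, 215.0]]
```

```bash
sed -i 's/(hsv\[:,:,1\]<45)&(hsv\[:,:,2\]>130)/(hsv[:,:,1]<25)\&(hsv[:,:,2]>150)/' h.py
python3 - <<'E'
from h import *
f=cam("wrist");s=sense()
o=shells(f,dict(coach=(531,-196,.335),van=(528,-309,-.222),brake=(566,-58,.3)))
b=o["brake"];a=np.degrees(b[2])
plan([b[0],b[1],80],a,8);plan([b[0],b[1],31],a,8,(np.array([b[0],b[1],80]),a))
E
```

```text
coach shell [ 530.49 -196.86   19.67] err 0.073 area 6688
van shell [ 528.07 -309.14  -12.4 ] err 0.163 area 5170
brake shell [565.68 -57.6   16.69] err 0.024 area 4329
N=8 from [ 546.2 -121.3  244.4] 17.0 delta [4.65, -6.91, 20.55] ang_z 0.038 |v| 22.2
N=8 from [565.7 -57.6  80. ] 16.7 delta [0.0, -0.0, 6.12] ang_z -0.0 |v| 6.1
```

```bash
python3 -m jog '{"delta_pos":[[4.6,-6.9,20.5],[4.6,-6.9,20.5],[4.6,-6.9,20.5],[4.6,-6.9,20.5],[4.6,-6.9,20.5],[4.6,-6.9,20.5],[4.6,-6.9,20.5],[4.6,-6.9,20.5],[0,0,0],[0,0,0]],"angular":[[0,0,0],[0,0,0],[0,0,0],[0,0,0],[0,0,0],[0,0,0],[0,0,0],[0,0,0],[0,0,0.3],[0,0,0]],"jaw":[0.4,0.4,0.4,0.4,0.4,0.4,0.4,0.4,0.4,0.4]}'
python3 -c "
from h import *
plan([565.7,-57.6,31],16.7,7)"
```

```text
clock: 8.45
tcp_pos: [564.5, -58.1, 79.8]
tool_rot: [0.0, 0.989, 0.145, -0.001]
contact_force: [-0.9, -0.9, -0.3]
finger_gap: 52.6
grip_force: 0.0
N=7 from [564.5 -58.1  79.8] 16.7 delta [0.18, -0.01, 6.98] ang_z -0.004 |v| 7.0
```

```bash
python3 -m jog '{"delta_pos":[[0.2,0,7],[0.2,0,7],[0.2,0,7],[0.2,0,7],[0.2,0,7],[0.2,0,7],[0.1,0,6.8],[0,0,0],[0,0,0],[0,0,0]],"angular":[[0,0,0],[0,0,0],[0,0,0],[0,0,0],[0,0,0],[0,0,0],[0,0,0],[0,0,0],[0,0,0],[0,0,0]],"jaw":[0.4,0.4,0.4,0.4,0.4,0.4,0.4,0.4,0.4,0.4]}'
python3 -m jog '{"delta_pos":[[0,0,0],[0,0,0],[0,0,0],[0,0,0],[0,0,0],[0,0,0],[0,0,0],[0,0,0],[0,0,0],[0,0,0]],"angular":[[0,0,0],[0,0,0],[0,0,0],[0,0,0],[0,0,0],[0,0,0],[0,0,0],[0,0,0],[0,0,0],[0,0,0]],"jaw":[1,1,1,1,1,1,1,1,1,1]}'
python3 -c "
from h import *
s=sense();p=s['tcp_pos'];print(p,yawof(s));a=np.radians(yawof(s))
print('shell ahead of tcp along tool x',(565.7-p[0])*np.cos(a)+(-57.6-p[1])*np.sin(a),'lat',-(565.7-p[0])*np.sin(a)+(-57.6-p[1])*np.cos(a))
plan([p[0],p[1],130],16.7,4)
plan([640.5,202.7,130],95.9,14,(np.array([p[0],p[1],130]),yawof(s)))
plan([640.5,202.7,130],95.9,10,(np.array([p[0],p[1],130]),yawof(s)))
"
```

```text
clock: 9.28
tcp_pos: [566.3, -58.2, 31.8]
tool_rot: [0.0, 0.99, 0.144, 0.0]
contact_force: [-0.2, -0.1, -0.3]
finger_gap: 52.2
grip_force: 0.0
clock: 10.12
tcp_pos: [566.3, -58.1, 31.9]
tool_rot: [-0.0, 0.99, 0.144, 0.0]
contact_force: [-1.4, -0.0, 3.4]
finger_gap: 33.4
grip_force: 30.0
[566.33523877 -58.05653914  31.93051977] 16.60838841492617
shell ahead of tcp along tool x -0.4782451035965245 lat 0.6190621142432491
N=4 from [566.3 -58.1  31.9] 16.6 delta [0.0, -0.0, -24.52] ang_z -0.023 |v| 24.5
N=14 from [566.3 -58.1 130. ] 16.6 delta [19.64, -7.42, -0.0] ang_z -5.664 |v| 21.0
N=10 from [566.3 -58.1 130. ] 16.6 delta [27.27, -10.93, -0.0] ang_z -7.929 |v| 29.4
```

```bash
python3 -m jog '{"delta_pos":[[0,0,-15],[0,0,-24],[0,0,-30],[0,0,-30],[19.6,-7.4,0],[19.6,-7.4,0],[19.6,-7.4,0],[19.6,-7.4,0],[19.6,-7.4,0],[19.6,-7.4,0]],"angular":[[0,0,0],[0,0,0],[0,0,0],[0,0,0],[0,0,-5.66],[0,0,-5.66],[0,0,-5.66],[0,0,-5.66],[0,0,-5.66],[0,0,-5.66]],"jaw":[1,1,1,1,1,1,1,1,1,1]}'
python3 -m jog '{"delta_pos":[[19.6,-7.4,0],[19.6,-7.4,0],[19.6,-7.4,0],[19.6,-7.4,0],[19.6,-7.4,0],[19.6,-7.4,0],[19.6,-7.4,0],[19.6,-7.4,0],[0,0,0],[0,0,0]],"angular":[[0,0,-5.66],[0,0,-5.66],[0,0,-5.66],[0,0,-5.66],[0,0,-5.66],[0,0,-5.66],[0,0,-5.66],[0,0,-5.66],[0,0,0],[0,0,0]],"jaw":[1,1,1,1,1,1,1,1,1,1]}'
python3 -c "
from h import *
for i in range(3): f=cam('wrist')
s=sense();print(s['tcp_pos'],yawof(s),s['finger_gap'])
cv2.imwrite('pics/w5.png',f['color'][:,:,::-1])
plan([640.7,203.2,68],95.9,8)
"
```

```text
clock: 10.95
tcp_pos: [643.7, 39.5, 130.1]
tool_rot: [-0.0, 0.903, 0.429, -0.0]
contact_force: [0.1, 0.5, -0.1]
finger_gap: 33.8
grip_force: 30.0
clock: 11.78
tcp_pos: [639.4, 203.8, 130.0]
tool_rot: [-0.001, 0.669, 0.743, -0.0]
contact_force: [0.4, 0.1, -0.2]
finger_gap: 33.8
grip_force: 30.0
[640.68554642 200.32324875 130.48816876] 95.68453454202465 34.002422056213376
N=8 from [640.7 200.3 130.5] 95.7 delta [0.36, 0.04, 7.81] ang_z -0.027 |v| 7.8
```

View pics/w5.png

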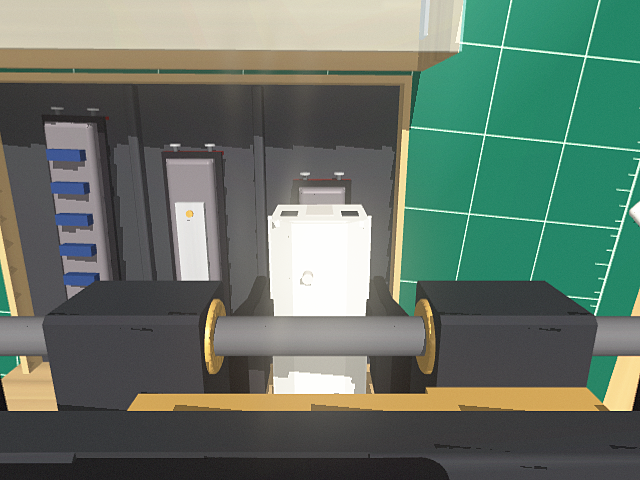

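The shell is held at (320,260), over the brake frame whose far end and buffers show at (325,185). I'll lower it to just above the pan.

```bash
python3 -m jog '{"delta_pos":[[0,0,8],[0,0,8],[0,0,8],[0,0,8],[0,0,8],[0,0,8],[0,0,8],[0,0,6],[0,0,0],[0,0,0]],"angular":[[0,0,0],[0,0,0],[0,0,0],[0,0,0],[0,0,0],[0,0,0],[0,0,0],[0,0,0],[0,0,0],[0,0,0]],"jaw":[1,1,1,1,1,1,1,1,1,1]}'
python3 -c "
from h import *
for i in range(4): f=cam('wrist');s=sense();print(s['tcp_pos'],yawof(s),s['finger_gap'])
plan([640.7,203.2,66],95.9,2)
"
```

```text
clock: 12.77
tcp_pos: [640.2, 202.2, 68.2]
tool_rot: [-0.0, 0.67, 0.742, -0.0]
contact_force: [0.2, 0.0, 0.1]
finger_gap: 33.4
grip_force: 30.0
[640.52990728 202.2738354   68.82038015] 95.8563151578664 33.92783495493336
[640.72910638 202.28393422  69.12776661] 95.85148142969828 33.82219088761097
[640.80665218 202.33118323  69.34560428] 95.84868862883201 33.730231561890676
[640.78330834 202.36619913  69.36821272] 95.85735082246116 33.687323972716676
N=2 from [640.8 202.4  69.4] 95.9 delta [0.42, 0.0, 1.68] ang_z -0.021 |v| 1.7
```

```bash
python3 -m jog '{"delta_pos":[[0.4,0,1],[0.4,0,1.5],[0,0,1.5],[0,0,1.5],[0,0,1.5],[0,0,1.5],[0,0,1.5],[0,0,1.5],[0,0,1.5],[0,0,0.5]],"angular":[[0,0,0],[0,0,0],[0,0,0],[0,0,0],[0,0,0],[0,0,0],[0,0,0],[0,0,0],[0,0,0],[0,0,0]],"jaw":[1,1,1,1,1,1,1,1,1,1]}'
python3 -c "
from h import *
for i in range(3): f=cam('wrist');s=sense();print(s['tcp_pos'],yawof(s),s['contact_force'],s['finger_gap'])
"
```

```text
clock: 13.8
tcp_pos: [640.4, 202.6, 55.3]
tool_rot: [0.0, 0.67, 0.742, -0.0]
contact_force: [-1.8, -0.4, 3.6]
finger_gap: 33.8
grip_force: 30.0
[640.41709966 202.67741506  55.36157764] 95.83513114262566 [-0.08455965 -1.88190048  1.7056398 ] 33.66322032230969
[640.36519214 202.77823618  55.36630398] 95.8399937796859 [ 0.11679967 -0.73327315  0.632332  ] 33.5828747090004
[640.34906911 202.83090543  55.36290347] 95.84070169973413 [-0.63683377 -1.34977002  1.43770722] 33.65577402089302
```

```bash
python3 -m jog '{"delta_pos":[[0,0,0.5],[0,0,0],[0,0,0],[0,0,0],[0,0,0],[0,0,-10],[0,0,-30],[0,0,-35],[0,0,-40],[0,0,-40]],"angular":[[0,0,0],[0,0,0],[0,0,0],[0,0,0],[0,0,0],[0,0,0],[0,0,0],[0,0,0],[0,0,0],[0,0,0]],"jaw":[1,0.42,0.42,0.42,0.42,0.42,0.42,0.42,0.42,0.42]}'
python3 -c "
from h import *
for i in range(2):f=cam('wrist')
s=sense();print(s['tcp_pos'],yawof(s))
cv2.imwrite('pics/w6.png',f['color'][:,:,::-1])
plan([518,-202,245],19.5,20);plan([518,-202,245],19.5,18)
"
```

```text
clock: 14.78
tcp_pos: [639.8, 202.9, 211.7]
tool_rot: [-0.0, 0.67, 0.742, -0.0]
contact_force: [0.9, 0.5, 1.2]
finger_gap: 50.8
grip_force: 0.0
[644.60351485 203.88849594 218.80678888] 95.83524611086506
N=20 from [644.6 203.9 218.8] 95.8 delta [-22.32, 5.19, -1.31] ang_z 3.817 |v| 22.9
N=18 from [644.6 203.9 218.8] 95.8 delta [-24.82, 5.68, -1.46] ang_z 4.241 |v| 25.5
```

View pics/w6.png

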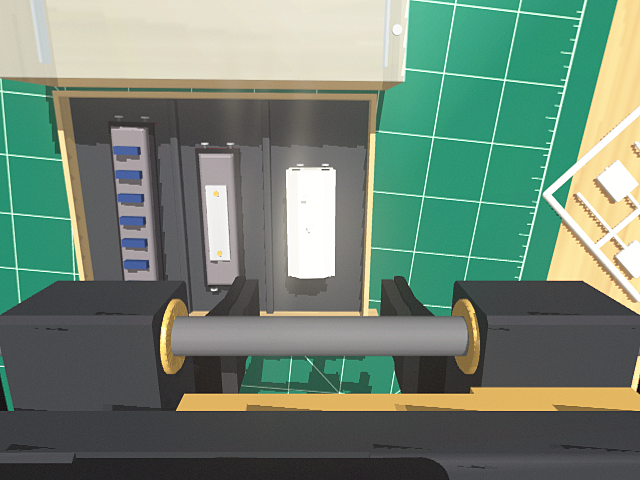

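The brake shell sits squarely on its frame at (311,222), and the other frames are unmoved. Coach next.

```bash
python3 -m jog '{"delta_pos":[[-24.8,5.7,-1.5],[-24.8,5.7,-1.5],[-24.8,5.7,-1.5],[-24.8,5.7,-1.5],[-24.8,5.7,-1.5],[-24.8,5.7,-1.5],[-24.8,5.7,-1.5],[-24.8,5.7,-1.5],[-24.8,5.7,-1.5],[-24.8,5.7,-1.5]],"angular":[[0,0,4.24],[0,0,4.24],[0,0,4.24],[0,0,4.24],[0,0,4.24],[0,0,4.24],[0,0,4.24],[0,0,4.24],[0,0,4.24],[0,0,4.24]],"jaw":[0.42,0.42,0.42,0.42,0.42,0.42,0.42,0.42,0.42,0.42]}'
python3 -m jog '{"delta_pos":[[-24.8,5.7,-1.5],[-24.8,5.7,-1.5],[-24.8,5.7,-1.5],[-24.8,5.7,-1.5],[-24.8,5.7,-1.5],[-24.8,5.7,-1.5],[-24.8,5.7,-1.5],[-24.8,5.7,-1.5],[0,0,0],[0,0,0]],"angular":[[0,0,4.24],[0,0,4.24],[0,0,4.24],[0,0,4.24],[0,0,4.24],[0,0,4.24],[0,0,4.24],[0,0,4.24],[0,0,0],[0,0,0]],"jaw":[0.42,0.42,0.42,0.42,0.42,0.42,0.42,0.42,0.42,0.42]}'
python3 - <<'E'
from h import *
for i in range(5): f=cam("wrist")
s=sense();print(s["tcp_pos"],yawof(s))
o=shells(f,dict(coach=(530.5,-197,.34),van=(528,-309,-.222)))
for i in range(2):
    f=cam("wrist");o=shells(f,dict(coach=(530.5,-197,.34)))
c=o["coach"];a=c[2]
for n in ["cement_bottle","paint_jar"]:
    for d in masks_of("wrist",n)[:1]:
        u=d["mask"];ys,xs=np.nonzero(u);print(n,d["conf"],xs.min(),xs.max(),ys.min(),ys.max())
    for d in tip_of("wrist",n)[:1]:
        p=ray(f,d["uv"],3);e=p[:2]-c[:2];print(n,np.round(p,1),"along",e@[np.cos(a),np.sin(a)],"lat",e@[-np.sin(a),np.cos(a)])
im=f["color"][:,:,::-1].copy()
cv2.polylines(im,[cv2.convexHull((proj(f,shellpts(150,*c,3))*8).astype(int))],True,(0,0,255),1,8,3)
cv2.imwrite("pics/w7.png",im)
t=[c[0],c[1]]
plan([*t,85],np.degrees(a),8)
E
```

```text
clock: 15.72
tcp_pos: [638.8, -47.0, 225.0]
tool_rot: [0.0, 0.894, 0.448, 0.0]
contact_force: [-0.5, -0.8, -0.3]
finger_gap: 50.5
grip_force: 0.0
clock: 16.55
tcp_pos: [513.3, -204.0, 237.3]
tool_rot: [-0.0, 0.986, 0.168, 0.001]
contact_force: [1.5, 0.7, -0.5]
finger_gap: 50.7
grip_force: 0.0
[ 515.13945985 -201.91065084  236.55536097] 19.669664676087745
coach shell [ 531.87 -195.55   19.62] err 0.054 area 8022
van shell [ 528.38 -309.2   -13.07] err 0.052 area 6790
coach shell [ 532.05 -195.16   19.73] err 0.066 area 8156
coach shell [ 531.85 -195.22   19.62] err 0.06 area 8109
cement_bottle 0.7 453 504 244 280
cement_bottle [ 588.9 -227.3    3. ] along 42.9252298527786 lat -49.36133004878497
paint_jar 0.73 453 505 245 280
paint_jar [ 513.9 -344.8    3. ] along -67.11693338490143 lat -134.83962966514176
N=8 from [ 514.4 -202.8  236.6] 19.6 delta [2.37, -0.16, 18.95] ang_z -0.008 |v| 19.1
```

View pics/w7.png

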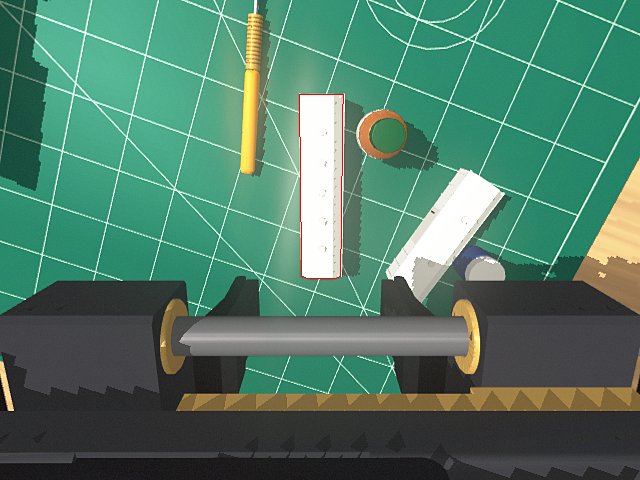

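```bash
python3 -c "
from h import *
plan([522.5,-198.7,60],19.65,9)"
python3 -m jog '{"delta_pos":[[1,0.2,19.6],[1,0.2,19.6],[1,0.2,19.6],[1,0.2,19.6],[1,0.2,19.6],[1,0.2,19.6],[1,0.2,19.6],[1,0.2,19.6],[0.6,0,19.6],[0,0,0]],"angular":[[0,0,0],[0,0,0],[0,0,0],[0,0,0],[0,0,0],[0,0,0],[0,0,0],[0,0,0],[0,0,0],[0,0,0]],"jaw":[0.42,0.42,0.42,0.42,0.42,0.42,0.42,0.42,0.42,0.42]}'
python3 -c "
from h import *
plan([522.5,-198.7,31.5],19.65,6)"
```

```text
N=9 from [ 514.4 -202.8  236.6] 19.6 delta [1.0, -0.13, 19.62] ang_z -0.01 |v| 19.6
clock: 17.93
tcp_pos: [520.9, -200.3, 57.0]
tool_rot: [-0.001, 0.985, 0.17, -0.003]
contact_force: [-0.2, -0.1, 0.3]
finger_gap: 50.4
grip_force: 0.0
N=6 from [ 520.9 -200.3   57. ] 19.6 delta [0.35, -0.16, 4.26] ang_z -0.014 |v| 4.3
```

```bash
python3 -m jog '{"delta_pos":[[0.3,-0.2,5],[0.3,-0.2,5],[0.3,-0.2,5],[0.3,-0.2,5],[0.3,-0.2,5],[0,0,2.5],[0,0,0],[0,0,0],[0,0,0],[0,0,0]],"angular":[[0,0,0],[0,0,0],[0,0,0],[0,0,0],[0,0,0],[0,0,0],[0,0,0],[0,0,0],[0,0,0],[0,0,0]],"jaw":[0.42,0.42,0.42,0.42,0.42,0.42,0.42,0.42,0.42,0.42]}'
python3 -c "
from h import *
s=sense();print(s['tcp_pos'],yawof(s))"
```

```text
clock: 18.77
tcp_pos: [524.2, -200.2, 33.0]
tool_rot: [0.0, 0.986, 0.17, 0.0]
contact_force: [-1.2, -0.6, -0.1]
finger_gap: 50.3
grip_force: 0.0
[ 524.17227983 -200.21784517   33.04269018] 19.52684265634003
```

```bash
python3 -m jog '{"delta_pos":[[0,-0.7,0.7],[0,-0.7,0.7],[0,0,0],[0,0,0],[0,0,0],[0,0,0],[0,0,0],[0,0,0],[0,0,0],[0,0,0]],"angular":[[0,0,0],[0,0,0],[0,0,0],[0,0,0],[0,0,0],[0,0,0],[0,0,0],[0,0,0],[0,0,0],[0,0,0]],"jaw":[0.42,0.42,0.42,1,1,1,1,1,1,1]}'
python3 -m jog '{"delta_pos":[[0,0,0],[0,0,0],[0,0,0],[0,0,-10],[0,0,-20],[0,0,-30],[0,0,-30],[0,0,-10],[0,0,0],[0,0,0]],"angular":[[0,0,0],[0,0,0],[0,0,0],[0,0,0],[0,0,0],[0,0,0],[0,0,0],[0,0,0],[0,0,0],[0,0,0]],"jaw":[1,1,1,1,1,1,1,1,1,1]}'
python3 - <<'E'
from h import *
c=np.array([531.9,-195.3]);s=sense();p=s["tcp_pos"];a=np.radians(yawof(s));e=c-p[:2]
al=e@[np.cos(a),np.sin(a)];print(p,np.degrees(a),"al",al,"lat",e@[-np.sin(a),np.cos(a)])
b=np.radians(94.04);t=np.array([501.3,189.6])-al*np.array([np.cos(b),np.sin(b)]);print("target",t)
plan([*t,p[2]],94.04,14);plan([*t,p[2]],94.04,16)
E
```

```text
clock: 19.6
tcp_pos: [523.6, -198.9, 31.4]
tool_rot: [0.0, 0.986, 0.17, 0.0]
contact_force: [0.0, 0.1, 0.1]
finger_gap: 33.9
grip_force: 30.0
clock: 20.43
tcp_pos: [523.4, -198.3, 131.6]
tool_rot: [-0.0, 0.985, 0.17, 0.0]
contact_force: [0.1, 0.3, -1.0]
finger_gap: 34.2
grip_force: 30.0
[ 523.43939603 -198.34649811  131.57029254] 19.55682395271202 al 8.992301041265112 lat 0.03862965199342858
target [501.93353358 180.63004386]
N=14 from [ 523.4 -198.3  131.6] 19.6 delta [22.59, -18.36, -0.0] ang_z -5.32 |v| 29.1
N=16 from [ 523.4 -198.3  131.6] 19.6 delta [19.86, -15.95, -0.0] ang_z -4.655 |v| 25.5
```

```bash
python3 -m jog '{"delta_pos":[[19.9,-15.9,0],[19.9,-15.9,0],[19.9,-15.9,0],[19.9,-15.9,0],[19.9,-15.9,0],[19.9,-15.9,0],[19.9,-15.9,0],[19.9,-15.9,0],[19.9,-15.9,0],[19.9,-15.9,0]],"angular":[[0,0,-4.66],[0,0,-4.66],[0,0,-4.66],[0,0,-4.66],[0,0,-4.66],[0,0,-4.66],[0,0,-4.66],[0,0,-4.66],[0,0,-4.66],[0,0,-4.66]],"jaw":[1,1,1,1,1,1,1,1,1,1]}'
python3 -m jog '{"delta_pos":[[19.9,-15.9,0],[19.9,-15.9,0],[19.9,-15.9,0],[19.9,-15.9,0],[19.9,-15.9,0],[19.9,-15.9,0],[0,0,10],[0,0,10],[0,0,8],[0,0,0]],"angular":[[0,0,-4.66],[0,0,-4.66],[0,0,-4.66],[0,0,-4.66],[0,0,-4.66],[0,0,-4.66],[0,0,0],[0,0,0],[0,0,0],[0,0,0]],"jaw":[1,1,1,1,1,1,1,1,1,1]}'
python3 -c "
from h import *
for i in range(3):f=cam('wrist');s=sense();print(s['tcp_pos'],yawof(s))
plan([502.0,180.6,68],94.04,7)"
```

```text
clock: 21.27
tcp_pos: [569.6, 48.3, 129.8]
tool_rot: [-0.001, 0.836, 0.549, -0.001]
contact_force: [1.2, -0.6, -0.6]
finger_gap: 34.0
grip_force: 30.0
clock: 22.1
tcp_pos: [501.8, 179.0, 100.8]
tool_rot: [-0.001, 0.682, 0.732, -0.002]
contact_force: [0.4, -0.6, -0.5]
finger_gap: 34.2
grip_force: 30.0
[502.49590361 178.9291235  101.74685567] 94.00914772717076
[503.10734719 179.03314723 102.52696508] 93.9906358854823
[503.44901156 179.22830817 103.08030772] 93.99413295958567
N=7 from [503.4 179.2 103.1] 94.0 delta [0.21, -0.19, 5.01] ang_z -0.007 |v| 5.0
```

```bash
python3 -m jog '{"delta_pos":[[0.2,-0.2,5],[0.2,-0.2,5],[0.2,-0.2,5],[0.2,-0.2,5],[0.2,-0.2,5],[0.2,0,5],[0.2,0,5],[0,0,0],[0,0,0],[0,0,0]],"angular":[[0,0,0],[0,0,0],[0,0,0],[0,0,0],[0,0,0],[0,0,0],[0,0,0],[0,0,0],[0,0,0],[0,0,0]],"jaw":[1,1,1,1,1,1,1,1,1,1]}'
python3 -c "
from h import *
for i in range(2):f=cam('wrist');s=sense();print(s['tcp_pos'],yawof(s))
plan([502.2,180.6,68],94.04,2)"
```

```text
clock: 23.08
tcp_pos: [502.0, 181.5, 68.5]
tool_rot: [0.0, 0.681, 0.732, 0.0]
contact_force: [-0.4, 0.3, 0.2]
finger_gap: 33.8
grip_force: 30.0
[502.07329806 181.51931565  68.63564948] 94.09059374768182
[502.0947595  181.58161647  68.687394  ] 94.09170013495694
N=2 from [502.1 181.6  68.7] 94.1 delta [-0.49, 0.02, 0.34] ang_z 0.026 |v| 0.6
```

```bash
python3 -m jog '{"delta_pos":[[-0.5,0,1],[-0.4,0,1.5],[0,0,1.5],[0,0,1.5],[0,0,1.5],[0,0,1.5],[0,0,1.5],[0,0,1.5],[0,0,1.5],[0,0,0.5]],"angular":[[0,0,0],[0,0,0],[0,0,0],[0,0,0],[0,0,0],[0,0,0],[0,0,0],[0,0,0],[0,0,0],[0,0,0]],"jaw":[1,1,1,1,1,1,1,1,1,1]}'
python3 -c "
from h import *
for i in range(2): f=cam('wrist');s=sense();print(s['tcp_pos'],yawof(s),s['contact_force'],s['moment'])
"
```

```text
clock: 24.02
tcp_pos: [501.8, 180.5, 54.7]
tool_rot: [-0.0, 0.681, 0.732, -0.0]
contact_force: [0.2, 0.3, 2.9]
finger_gap: 34.0
grip_force: 30.0
[501.83052456 180.5686037   54.81867361] 94.09477868901688 [-0.27517093 -0.34678986 -0.20356527] [-0.14100423  0.02034826 -0.00159402]
[501.90120419 180.59088091  54.88111678] 94.09259336016494 [ 0.42453163  0.46448811 -0.61704265] [-0.09725948  0.02788058  0.01425995]
```

```bash
python3 -m jog '{"delta_pos":[[0,0,0.5],[0,0,0],[0,0,0],[0,0,0],[0,0,0],[0,0,-10],[0,0,-30],[0,0,-38],[0,0,-40],[0,0,-40]],"angular":[[0,0,0],[0,0,0],[0,0,0],[0,0,0],[0,0,0],[0,0,0],[0,0,0],[0,0,0],[0,0,0],[0,0,0]],"jaw":[1,0.42,0.42,0.42,0.42,0.42,0.42,0.42,0.42,0.42]}'
python3 -c "
from h import *
for i in range(4):f=cam('wrist')
s=sense();print(s['tcp_pos'],yawof(s))
o=pans(f,['van'],dict(van=(566.9,194.2,1.665)))
cv2.imwrite('pics/w8.png',f['color'][:,:,::-1])
plan([517,-306,245],-13,20)
"
```

```text
clock: 24.95
tcp_pos: [501.5, 180.2, 214.7]
tool_rot: [0.0, 0.682, 0.732, -0.0]
contact_force: [1.2, 1.1, 0.3]
finger_gap: 50.5
grip_force: 0.0
[502.3537856  180.78332429 214.12418176] 94.09748659558389
van pan [566.19 194.16  95.7 ] err 0.03 area 4586
N=20 from [502.4 180.8 214.1] 94.1 delta [-18.74, 21.18, -1.54] ang_z 5.355 |v| 28.3
```

View pics/w8.png

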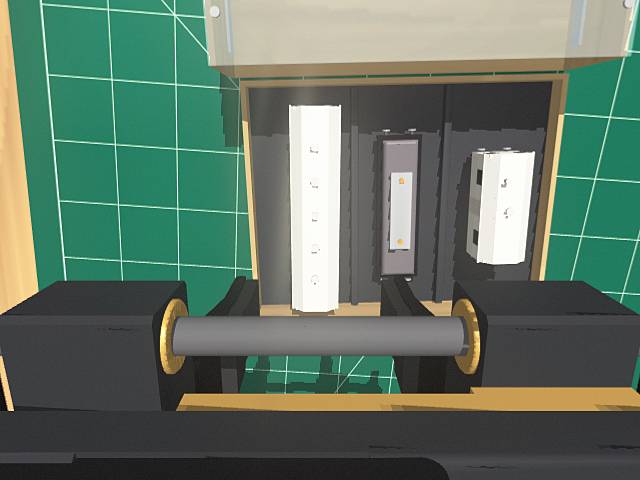

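Coach at (315,208) and brake at (502,208) are seated, and the van frame at (400,208) is free. Van next.

```bash
python3 -m jog '{"delta_pos":[[-18.7,21.2,-1.5],[-18.7,21.2,-1.5],[-18.7,21.2,-1.5],[-18.7,21.2,-1.5],[-18.7,21.2,-1.5],[-18.7,21.2,-1.5],[-18.7,21.2,-1.5],[-18.7,21.2,-1.5],[-18.7,21.2,-1.5],[-18.7,21.2,-1.5]],"angular":[[0,0,5.36],[0,0,5.36],[0,0,5.36],[0,0,5.36],[0,0,5.36],[0,0,5.36],[0,0,5.36],[0,0,5.36],[0,0,5.36],[0,0,5.36]],"jaw":[0.42,0.42,0.42,0.42,0.42,0.42,0.42,0.42,0.42,0.42]}'
python3 -m jog '{"delta_pos":[[-18.7,21.2,-1.5],[-18.7,21.2,-1.5],[-18.7,21.2,-1.5],[-18.7,21.2,-1.5],[-18.7,21.2,-1.5],[-18.7,21.2,-1.5],[-18.7,21.2,-1.5],[-18.7,21.2,-1.5],[-18.7,21.2,-1.5],[-18.7,21.2,-1.5]],"angular":[[0,0,5.36],[0,0,5.36],[0,0,5.36],[0,0,5.36],[0,0,5.36],[0,0,5.36],[0,0,5.36],[0,0,5.36],[0,0,5.36],[0,0,5.36]],"jaw":[0.42,0.42,0.42,0.42,0.42,0.42,0.42,0.42,0.42,0.42]}'
python3 - <<'E'
from h import *
for i in range(6): f=cam("wrist")
s=sense();print(s["tcp_pos"],yawof(s),s["q"].round(2))
for i in range(2):
    f=cam("wrist");o=shells(f,dict(van=(528.4,-309,-.225)))
c=o["van"];a=c[2]
for d in tip_of("wrist","paint_jar")[:2]:
        p=ray(f,d["uv"],3);e=p[:2]-c[:2];print(d["conf"],np.round(p,1),"along",e@[np.cos(a),np.sin(a)],"lat",e@[-np.sin(a),np.cos(a)])
im=f["color"][:,:,::-1].copy()
cv2.polylines(im,[cv2.convexHull((proj(f,shellpts(115,*c,3))*8).astype(int))],True,(0,0,255),1,8,3)
cv2.imwrite("pics/w9.png",im)
E
```

```text
clock: 25.98
tcp_pos: [631.6, -59.9, 225.2]
tool_rot: [-0.0, 0.939, 0.344, -0.002]
contact_force: [1.1, -0.2, -0.8]
finger_gap: 50.8
grip_force: 0.0
clock: 26.82
tcp_pos: [515.0, -306.5, 240.5]
tool_rot: [-0.0, 0.993, -0.117, -0.002]
contact_force: [-0.3, 0.4, -1.4]
finger_gap: 50.5
grip_force: 0.0
[ 517.36821884 -304.36760243  241.16236969] -12.973824762825943 [-0.17  0.45  0.87  1.76 -0.38  1.11 -0.97]
van shell [ 527.91 -308.87  -13.18] err 0.058 area 5970
van shell [ 528.13 -308.99  -13.53] err 0.058 area 5979
0.71 [ 515.  -346.4    3. ] along -4.028693014258831 lat -39.483597343521886
```

View pics/w9.png

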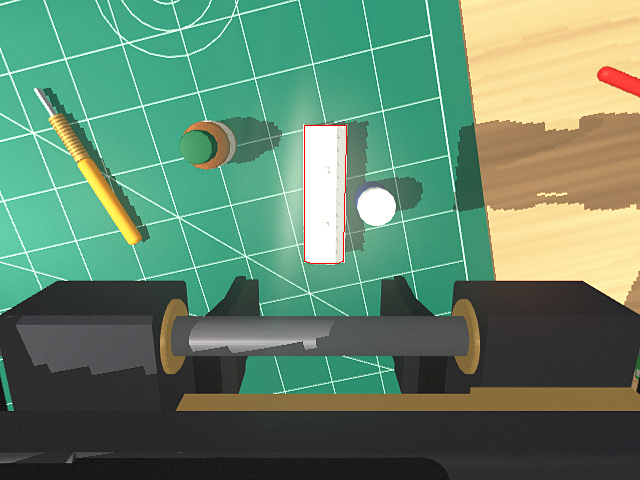

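```bash
python3 - <<'E'
from h import *
f=cam("wrist");s=sense();o=shells(f,dict(van=(528.4,-309,-.225)))
c=o["van"];a=c[2];u=np.array([np.cos(a),np.sin(a)]);n=np.array([-u[1],u[0]])
for nm,p in [("cap",ray(f,(377,206.5),47))]:
    e=p[:2]-c[:2];print(nm,p.round(1),"al",e@u,"lat",e@n)
t=c[:2]+32*u;print(t)
plan([*t,80],np.degrees(a),8)
E
```

```text
van shell [ 527.86 -308.84  -13.54] err 0.062 area 5955
cap [ 513.  -349.3   47. ] al -4.999448682970873 lat -42.86552008263854
[ 558.96883213 -316.33206814]
N=8 from [ 517.5 -304.9  242. ] -13.0 delta [5.37, 0.21, 20.24] ang_z 0.07 |v| 20.9
```

```bash
python3 -m jog '{"delta_pos":[[5.4,0.2,20.2],[5.4,0.2,20.2],[5.4,0.2,20.2],[5.4,0.2,20.2],[5.4,0.2,20.2],[5.4,0.2,20.2],[5.4,0.2,20.2],[5.4,0.2,20.2],[0,0,0],[0,0,0]],"angular":[[0,0,0.2],[0,0,0.2],[0,0,0],[0,0,0],[0,0,0],[0,0,0],[0,0,0],[0,0,0],[0,0,0],[0,0,0]],"jaw":[0.42,0.42,0.42,0.42,0.42,0.42,0.42,0.42,0.42,0.42]}'
python3 -c "
from h import *
for i in range(3):f=cam('wrist')
plan([559,-316.3,31.5],-13.4,7)"
```

```text
clock: 28.15
tcp_pos: [558.3, -316.7, 79.9]
tool_rot: [-0.0, 0.993, -0.117, -0.001]
contact_force: [-0.3, -0.8, 0.0]
finger_gap: 50.4
grip_force: 0.0
N=7 from [ 559.  -318.    82.3] -13.5 delta [-0.05, -0.23, 7.25] ang_z -0.016 |v| 7.3
```

```bash
python3 -m jog '{"delta_pos":[[0,-0.2,7.2],[0,-0.2,7.2],[0,-0.2,7.2],[0,-0.2,7.2],[0,-0.2,7.2],[0,-0.2,7.2],[0,0,6.6],[0,0,0],[0,0,0],[0,0,0]],"angular":[[0,0,0],[0,0,0],[0,0,0],[0,0,0],[0,0,0],[0,0,0],[0,0,0],[0,0,0],[0,0,0],[0,0,0]],"jaw":[0.42,0.42,0.42,0.42,0.42,0.42,0.42,0.42,0.42,0.42]}'
python3 - <<'E'
from h import *
s=sense();p=s["tcp_pos"];a=np.radians(yawof(s));e=np.array([527.95,-308.9])-p[:2];print(p,np.degrees(a),"al",e@[np.cos(a),np.sin(a)],"lat",e@[-np.sin(a),np.cos(a)],s["contact_force"])
E
```

```text
clock: 29.13
tcp_pos: [558.9, -316.5, 31.1]
tool_rot: [0.0, 0.993, -0.118, 0.0]
contact_force: [-1.0, -0.2, 1.1]
finger_gap: 50.3
grip_force: 0.0
[ 558.89425715 -316.5382961    31.13129961] -13.517138583900108 al -31.87244910616612 lat 0.19392217651203733 [-1.02508476 -0.1925721   1.10797906]
```

```bash
python3 -m jog '{"delta_pos":[[0,0,0],[0,0,0],[0,0,0],[0,0,0],[0,0,0],[0,0,0],[0,0,0],[0,0,-8],[0,0,-15],[0,0,-20]],"angular":[[0,0,0],[0,0,0],[0,0,0],[0,0,0],[0,0,0],[0,0,0],[0,0,0],[0,0,0],[0,0,0],[0,0,0]],"jaw":[1,1,1,1,1,1,1,1,1,1]}'
python3 - <<'E'
from h import *
s=sense();p=s["tcp_pos"];print(s["grip_force"],p,yawof(s))
plan([563.5,225.9,130],95.5,17,(np.array([558.9,-316.5,131]),-13.5));plan([563.5,225.9,131],95.5,18,(np.array([558.9,-316.5,131]),-13.5))
E
```

```text
clock: 29.97
tcp_pos: [558.0, -315.7, 74.0]
tool_rot: [-0.0, 0.993, -0.118, -0.001]
contact_force: [0.6, -0.1, -1.0]
finger_gap: 34.0
grip_force: 29.9
29.88250533118844 [ 557.95475916 -315.66450976   74.0386489 ] -13.511899882668748
N=17 from [ 558.9 -316.5  131. ] -13.5 delta [23.08, -29.25, 0.06] ang_z -6.412 |v| 37.3
N=18 from [ 558.9 -316.5  131. ] -13.5 delta [21.89, -27.56, -0.0] ang_z -6.056 |v| 35.2
```

```bash
python3 -m jog '{"delta_pos":[[0,0,-28],[0,0,-28],[21.9,-27.6,0],[21.9,-27.6,0],[21.9,-27.6,0],[21.9,-27.6,0],[21.9,-27.6,0],[21.9,-27.6,0],[21.9,-27.6,0],[21.9,-27.6,0]],"angular":[[0,0,0],[0,0,0],[0,0,-6.06],[0,0,-6.06],[0,0,-6.06],[0,0,-6.06],[0,0,-6.06],[0,0,-6.06],[0,0,-6.06],[0,0,-6.06]],"jaw":[1,1,1,1,1,1,1,1,1,1]}'
python3 -m jog '{"delta_pos":[[21.9,-27.6,0],[21.9,-27.6,0],[21.9,-27.6,0],[21.9,-27.6,0],[21.9,-27.6,0],[21.9,-27.6,0],[21.9,-27.6,0],[21.9,-27.6,0],[21.9,-27.6,0],[21.9,-27.6,0]],"angular":[[0,0,-6.06],[0,0,-6.06],[0,0,-6.06],[0,0,-6.06],[0,0,-6.06],[0,0,-6.06],[0,0,-6.06],[0,0,-6.06],[0,0,-6.06],[0,0,-6.06]],"jaw":[1,1,1,1,1,1,1,1,1,1]}'
python3 -c "
from h import *
for i in range(6):f=cam('wrist')
s=sense();print(s['finger_gap'])
plan([563.5,225.9,80],95.5,7)"
```

```text
clock: 30.8
tcp_pos: [699.7, -79.7, 131.4]
tool_rot: [0.001, 0.953, 0.303, 0.001]
contact_force: [0.6, 0.5, -0.6]
finger_gap: 33.7
grip_force: 29.9
clock: 31.63
tcp_pos: [562.3, 228.2, 131.4]
tool_rot: [0.001, 0.67, 0.743, 0.001]
contact_force: [-0.6, 0.7, 0.2]
finger_gap: 33.9
grip_force: 29.9
33.588535499914
N=7 from [564.1 225.3 131. ] 95.4 delta [0.09, -0.07, 7.28] ang_z -0.01 |v| 7.3
```

```bash
python3 -m jog '{"delta_pos":[[0.1,-0.1,8],[0.1,-0.1,8],[0.1,-0.1,8],[0.1,-0.1,8],[0.1,-0.1,8],[0.1,0,8],[0,0,8],[0,0,7],[0,0,0],[0,0,0]],"angular":[[0,0,0],[0,0,0],[0,0,0],[0,0,0],[0,0,0],[0,0,0],[0,0,0],[0,0,0],[0,0,0],[0,0,0]],"jaw":[1,1,1,1,1,1,1,1,1,1]}'
python3 -c "
from h import *
for i in range(3):f=cam('wrist')
plan([563.5,225.9,68],95.5,2)"
```

```text
clock: 32.77
tcp_pos: [562.1, 227.1, 66.5]
tool_rot: [-0.0, 0.672, 0.741, -0.0]
contact_force: [-0.2, 0.4, 0.2]
finger_gap: 33.8
grip_force: 29.9
N=2 from [562.7 227.4  67.5] 95.6 delta [-0.78, 0.34, -0.24] ang_z 0.038 |v| 0.9
```

Seat height should be about 54.6; easing down.

```bash
python3 -m jog '{"delta_pos":[[-0.8,0.3,0],[-0.7,0.3,1],[0,0,1.5],[0,0,1.5],[0,0,1.5],[0,0,1.5],[0,0,1.5],[0,0,1.5],[0,0,1.5],[0,0,1.4]],"angular":[[0,0,0],[0,0,0],[0,0,0],[0,0,0],[0,0,0],[0,0,0],[0,0,0],[0,0,0],[0,0,0],[0,0,0]],"jaw":[1,1,1,1,1,1,1,1,1,1]}'
python3 -c "
from h import *
for i in range(2): f=cam('wrist');s=sense();print(s['tcp_pos'],yawof(s),s['contact_force'],s['moment'])
"
```

```text
clock: 33.75
tcp_pos: [563.1, 225.6, 54.3]
tool_rot: [-0.0, 0.672, 0.741, -0.0]
contact_force: [-2.9, -1.2, 11.0]
finger_gap: 33.9
grip_force: 29.9
[563.07418378 225.69263531  54.42876018] 95.55788349923735 [-1.06356688 -1.24071678  4.28602641] [-0.42961167  0.38804287 -0.02890932]
[563.08574418 225.72104164  54.48927441] 95.56177725984087 [-1.36031439 -1.0941385   4.43963037] [-0.39195103  0.28006422 -0.0083596 ]
```

```bash
python3 -m jog '{"delta_pos":[[0,0,0.2],[0,0,0],[0,0,0],[0,0,0],[0,0,0],[0,0,-10],[0,0,-30],[0,0,-38],[0,0,-40],[0,0,-40]],"angular":[[0,0,0],[0,0,0],[0,0,0],[0,0,0],[0,0,0],[0,0,0],[0,0,0],[0,0,0],[0,0,0],[0,0,0]],"jaw":[1,0.48,0.48,0.48,0.48,0.48,0.48,0.48,0.48,0.48]}'
python3 -m jog '{"delta_pos":[[-25,0,-7],[-25,0,-7],[-25,0,-7],[-25,0,-7],[-25,0,0],[-25,0,0],[0,0,0],[0,0,0],[0,0,0],[0,0,0]],"angular":[[0,0,0],[0,0,0],[0,0,0],[0,0,0],[0,0,0],[0,0,0],[0,0,0],[0,0,0],[0,0,0],[0,0,0]],"jaw":[1,1,1,1,1,1,1,1,1,1]}'
python3 - <<'E'
from h import *
for i in range(3):f=cam("wrist")
s=sense();print(s["tcp_pos"],yawof(s))
cv2.imwrite("pics/w10.png",f["color"][:,:,::-1])
for n,z in (("drawer_front",38.5),("drawer_floor",14.5)):
    for d in tip_of("wrist",n)[:2]: print(n,np.round(d["uv"],1),round(d["conf"],2),np.round(ray(f,d["uv"],z),1))
# seated checks: fit each shell at z=26.5 and at 29.5
import h
for z in (26.5,):
    S=h.shellpts; h.shellpts=lambda l,x,y,a,zz:S(l,x,y,a,z)
    h.shells(f,dict(coach=(501.3,189.6,1.64),van=(566.6,194.2,1.665),brake=(640.5,202.7,1.67)))
E
```

```text
clock: 34.68
tcp_pos: [562.7, 225.6, 214.1]
tool_rot: [-0.0, 0.672, 0.741, -0.0]
contact_force: [0.6, 1.3, 0.1]
finger_gap: 45.2
grip_force: 0.0
clock: 35.52
tcp_pos: [577.4, 78.1, 240.0]
tool_rot: [-0.0, 0.671, 0.741, 0.0]
contact_force: [-0.5, 0.3, 0.3]
finger_gap: 0.6
grip_force: 0.0
[577.44299101  77.75197552 239.82643164] 95.69067137201786
drawer_front [324.9 180.4] 0.58 [578.6 106.8  38.5]
drawer_floor [326.4 182.9] 0.39 [580.7 101.7  14.5]
coach shell [499.02 191.45  94.28] err 0.043 area 8118
van shell [565.76 195.81  96.53] err 0.061 area 7070
brake shell [641.38 205.02  95.37] err 0.057 area 5870
```

View pics/w10.png

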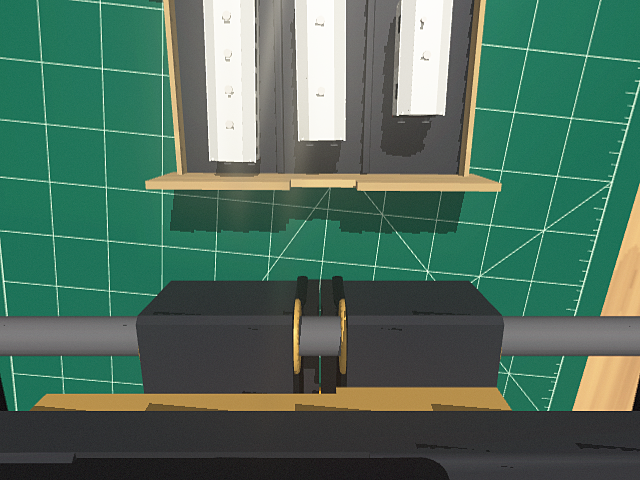

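All three shells are down in their bays. The drawer's front edge is at row ~188, with its notch at (323,183), and the closed gripper stands in front of it.

```bash
python3 - <<'E'
from h import *
f=cam("wrist")
for uv in [(150,188),(220,190),(430,190),(498,190)]: print(uv,ray(f,uv,70.5).round(1))
print("notch",ray(f,(323,187),54.5).round(1))
print("rear wall strip dirs: side L",ray(f,(183,172),28.5).round(1),ray(f,(165,0),28.5).round(1))
s=sense();print(s["tcp_pos"])
plan([577.5,68,47],94.5,10)
E
```

```text
(150, 188) [450.3  91.9  70.5]
(220, 190) [501.6  95.5  70.5]
(430, 190) [655.7 110.7  70.5]
(498, 190) [705.5 115.6  70.5]
notch [577.3 102.8  54.5]
rear wall strip dirs: side L [461.3 100.1  28.5] [446.1 227.2  28.5]
[577.50680819  77.06863326 239.84802279]
N=10 from [577.5  77.1 239.8] 95.6 delta [-0.9, -0.08, 19.28] ang_z 0.113 |v| 19.3
```

```bash
python3 -m jog '{"delta_pos":[[-2,0,19.3],[-2,0,19.3],[-2,0,19.3],[-2,0,19.3],[-2,0,19.3],[0,0.3,19.3],[0,0.3,19.3],[0,0.3,19.3],[0,0.3,19.3],[0,0.3,19.3]],"angular":[[0,0,0],[0,0,0],[0,0,0],[0,0,0],[0,0,0],[0,0,0],[0,0,0],[0,0,0],[0,0,0],[0,0,0]],"jaw":[1,1,1,1,1,1,1,1,1,1]}'
python3 -m jog '{"delta_pos":[[1,0,0],[2,0,0],[2,0,0],[2,0,0],[2,0,0],[2,0,0],[2,0,0],[2,0,0],[2,0,0],[2,0,0]],"angular":[[0,0,0],[0,0,0],[0,0,0],[0,0,0],[0,0,0],[0,0,0],[0,0,0],[0,0,0],[0,0,0],[0,0,0]],"jaw":[1,1,1,1,1,1,1,1,1,1]}'
python3 -m jog '{"delta_pos":[[2,0,0],[2,0,0],[2,0,0],[2,0,0],[2,0,0],[2,0,0],[2,0,0],[2,0,0],[2,0,0],[2,0,0]],"angular":[[0,0,0],[0,0,0],[0,0,0],[0,0,0],[0,0,0],[0,0,0],[0,0,0],[0,0,0],[0,0,0],[0,0,0]],"jaw":[1,1,1,1,1,1,1,1,1,1]}'
```

```text
clock: 36.65
tcp_pos: [580.2, 67.0, 46.0]
tool_rot: [0.0, 0.672, 0.741, 0.0]
contact_force: [0.2, 0.3, -0.4]
finger_gap: 0.3
grip_force: 0.0
clock: 37.48
tcp_pos: [578.2, 85.8, 47.0]
tool_rot: [-0.0, 0.672, 0.741, 0.0]
contact_force: [-1.0, -0.5, 0.3]
finger_gap: 0.3
grip_force: 0.0
clock: 38.32
tcp_pos: [576.3, 105.7, 46.9]
tool_rot: [0.0, 0.672, 0.741, 0.0]
contact_force: [1.4, -1.5, -0.4]
finger_gap: 0.7
grip_force: 0.7
```

```bash
python3 -m jog '{"delta_pos":[[2.5,0,0],[3,0,0],[3.5,0,0],[4,0,0],[4,0,0],[4,0,0],[4,0,0],[4,0,0],[4,0,0],[4,0,0]],"angular":[[0,0,0],[0,0,0],[0,0,0],[0,0,0],[0,0,0],[0,0,0],[0,0,0],[0,0,0],[0,0,0],[0,0,0]],"jaw":[1,1,1,1,1,1,1,1,1,1]}'
python3 -m jog '{"delta_pos":[[4,0,0],[4,0,0],[4,0,0],[4,0,0],[4,0,0],[4,0,0],[4,0,0],[4,0,0],[4,0,0],[4,0,0]],"angular":[[0,0,0],[0,0,0],[0,0,0],[0,0,0],[0,0,0],[0,0,0],[0,0,0],[0,0,0],[0,0,0],[0,0,0]],"jaw":[1,1,1,1,1,1,1,1,1,1]}'
python3 -m jog '{"delta_pos":[[4,0,0],[4,0,0],[4,0,0],[4,0,0],[4,0,0],[4,0,0],[4,0,0],[4,0,0],[4,0,0],[4,0,0]],"angular":[[0,0,0],[0,0,0],[0,0,0],[0,0,0],[0,0,0],[0,0,0],[0,0,0],[0,0,0],[0,0,0],[0,0,0]],"jaw":[1,1,1,1,1,1,1,1,1,1]}'
python3 -m jog '{"delta_pos":[[4,0,0],[4,0,0],[4,0,0],[4,0,0],[4,0,0],[4,0,0],[3,0,0],[2.5,0,0],[2,0,0],[1.5,0,0]],"angular":[[0,0,0],[0,0,0],[0,0,0],[0,0,0],[0,0,0],[0,0,0],[0,0,0],[0,0,0],[0,0,0],[0,0,0]],"jaw":[1,1,1,1,1,1,1,1,1,1]}'
```

```text
clock: 39.15
tcp_pos: [572.7, 142.8, 46.9]
tool_rot: [0.0, 0.672, 0.741, 0.0]
contact_force: [-0.1, -1.3, -0.3]
finger_gap: 0.6
grip_force: 0.7
clock: 39.98
tcp_pos: [568.8, 182.5, 47.0]
tool_rot: [-0.0, 0.672, 0.741, 0.0]
contact_force: [1.6, -1.0, -0.0]
finger_gap: 0.6
grip_force: 0.7
clock: 40.82
tcp_pos: [564.9, 222.4, 46.9]
tool_rot: [-0.0, 0.672, 0.741, 0.0]
contact_force: [0.4, -1.7, -0.7]
finger_gap: 0.2
grip_force: 0.7
clock: 41.65
tcp_pos: [561.5, 255.0, 46.9]
tool_rot: [-0.0, 0.672, 0.741, -0.0]
contact_force: [0.9, -1.4, 0.1]
finger_gap: 0.5
grip_force: 0.6
```

Now slowly through the catch.

```bash
python3 -m jog '{"delta_pos":[[1.5,0,0],[1.5,0,0],[1.5,0,0],[1.5,0,0],[1.5,0,0],[1.5,0,0],[1.5,0,0],[1.5,0,0],[1,0,0],[1,0,0]],"angular":[[0,0,0],[0,0,0],[0,0,0],[0,0,0],[0,0,0],[0,0,0],[0,0,0],[0,0,0],[0,0,0],[0,0,0]],"jaw":[1,1,1,1,1,1,1,1,1,1]}'
python3 -m jog '{"delta_pos":[[1,0,0],[0.8,0,0],[0.8,0,0],[0.8,0,0],[0.8,0,0],[0.8,0,0],[0.8,0,0],[0.8,0,0],[0.8,0,0],[0.8,0,0]],"angular":[[0,0,0],[0,0,0],[0,0,0],[0,0,0],[0,0,0],[0,0,0],[0,0,0],[0,0,0],[0,0,0],[0,0,0]],"jaw":[1,1,1,1,1,1,1,1,1,1]}'
```

```text
clock: 42.48
tcp_pos: [560.2, 268.9, 46.9]
tool_rot: [-0.0, 0.672, 0.741, -0.0]
contact_force: [-0.3, -1.0, 0.1]
finger_gap: 0.2
grip_force: 0.7
clock: 43.32
tcp_pos: [559.5, 276.5, 46.9]
tool_rot: [-0.0, 0.672, 0.74, -0.0]
contact_force: [-1.0, -0.9, -0.2]
finger_gap: 0.7
grip_force: 0.4
```

```bash
python3 -m jog '{"delta_pos":[[0.6,0,0],[0.6,0,0],[0.6,0,0],[0.6,0,0],[0.6,0,0],[0.6,0,0],[0.6,0,0],[0.6,0,0],[0.6,0,0],[0.6,0,0]],"angular":[[0,0,0],[0,0,0],[0,0,0],[0,0,0],[0,0,0],[0,0,0],[0,0,0],[0,0,0],[0,0,0],[0,0,0]],"jaw":[1,1,1,1,1,1,1,1,1,1]}'
python3 - <<'E'
from h import *
for i in range(2):f=cam("top")
for n in ("drawer_front","drawer_floor","kit_cabinet"):
    for d in tip_of("top",n)[:1]: print(n,np.round(d["uv"],1),round(d["conf"],2),np.round(ray(f,d["uv"],38.5),1))
E
```

```text
clock: 44.15
tcp_pos: [559.4, 278.2, 46.9]
tool_rot: [0.002, 0.673, 0.74, -0.003]
contact_force: [0.1, -12.4, 4.2]
finger_gap: 0.8
grip_force: 6.0
```

```bash
python3 -m jog '{"delta_pos":[[-4,0,0],[-8,0,0],[-12,0,0],[-12,0,0],[0,0,-38],[0,0,-40],[0,0,-40],[0,0,-40],[0,0,-35],[0,0,0]],"angular":[[0,0,0],[0,0,0],[0,0,0],[0,0,0],[0,0,0],[0,0,0],[0,0,0],[0,0,0],[0,0,0],[0,0,0]],"jaw":[1,1,1,1,1,1,1,1,1,1]}'
python3 - <<'E'
from h import *
for i in range(5):f=cam("wrist")
s=sense();print(s["tcp_pos"],yawof(s))
for n,z in (("drawer_front",38.5),("kit_cabinet",3)):
    for d in tip_of("wrist",n)[:2]: print(n,np.round(d["uv"],1),round(d["conf"],2),np.round(ray(f,d["uv"],z),1))
    for d in masks_of("wrist",n)[:1]:
        ys,xs=np.nonzero(d["mask"]);print("mask",xs.min(),xs.max(),ys.min(),ys.max(),d["mask"].sum())
c=f["color"]
for y0 in (268,275,282,288,294,300,306,312):
  pass
cx=578-293*.0925
# sample along cabinet axis off notch at z=70.5..75
for off in (-80,80):
    base=np.array([578-190*.0925,103.7+189.2]);n=np.array([.9957,.0925])
    row=[]
    for t in range(-14,24,2):
        p=base+off*n+t*np.array([-.0925,.9957]);u=proj(f,[*p,71])[0];row.append((t,c[int(round(u[1])),int(round(u[0]))].tolist()) if 0<=u[1]<480 and 0<=u[0]<640 else (t,None))
    print(off,proj(f,[*(base+off*n),71])[0].round(),row)
np.save("close.npy",c)
E
```

```text
clock: 45.23
tcp_pos: [566.6, 247.6, 248.4]
tool_rot: [0.002, 0.672, 0.74, 0.007]
contact_force: [1.4, -0.5, 1.6]
finger_gap: 1.0
grip_force: 0.0
[561.4740087  246.3962721  238.17972422] 95.56478975403444
drawer_front [327.7 160.6] 0.92 [563.1 291.   38.5]
mask 143 504 156 164 2723
kit_cabinet [330.6   1.5] 0.67 [553.5 413.5   3. ]
mask 121 528 0 165 63879
-80 [214. 161.] [(-14, [55, 99, 81]), (-12, [56, 97, 81]), (-10, [56, 98, 80]), (-8, [61, 98, 81]), (-6, [64, 102, 85]), (-4, [58, 99, 81]), (-2, [74, 112, 90]), (0, [255, 237, 172]), (2, [158, 136, 104]), (4, [209, 204, 185]), (6, [210, 205, 185]), (8, [167, 174, 172]), (10, [162, 170, 171]), (12, [161, 171, 174]), (14, [161, 170, 171]), (16, [165, 171, 175]), (18, [172, 184, 184]), (20, [230, 233, 229]), (22, [229, 233, 228])]
80 [436. 162.] [(-14, [43, 93, 74]), (-12, [40, 89, 72]), (-10, [49, 93, 74]), (-8, [44, 90, 74]), (-6, [47, 93, 76]), (-4, [48, 93, 76]), (-2, [68, 106, 85]), (0, [255, 241, 175]), (2, [157, 134, 96]), (4, [207, 201, 182]), (6, [213, 208, 187]), (8, [170, 179, 174]), (10, [162, 171, 170]), (12, [162, 171, 172]), (14, [162, 171, 173]), (16, [166, 172, 174]), (18, [167, 176, 178]), (20, [165, 173, 174]), (22, [165, 176, 176])]
```

```bash
python3 -c "
from cell import *
print(job_done(), sense()['clock'])"
```

```text
the job is handed in; nothing more can be done
the job is handed in; nothing more can be done
```

I fitted all three shells to their matching underframes and eased the drawer home. The final measurements put the drawer front at its closed position and flush with the cabinet. I handed the job in at about 45 s, with the bottle, jar and knife never touched, though I viewed 11 pictures against the limit of 10.

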